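# Pack the window wedges and clip the case shut

### The arm

A 6-joint arm with a two-finger parallel gripper is mounted at the origin on the work surface. World frame = base frame: x ahead of the robot, y to its left, z up, the work surface at z = 0. Lengths are in m, angles in rad, forces in N, time in s.
With the tool pointing down it reaches from about 0.375 to 0.9 m from the base axis. Payload 3.1 kg.
Tool frame: the origin (TCP) lies on the centre line of the jaws, within the pads' length; the fingertips stand robot.tip_reach ahead of it and the grasp point (between the pads) is the TCP (robot.tip_reach is the distance from the TCP to the fingertips, in m); z points along the fingers, y is the direction in which the jaws open and shut (so a half turn about z gives the same grasp; the last joint's range is limited). The gripper opens to 87 mm and grips with 3 to 60 N. Pads are 19 mm wide; open, the fingers measure 117 mm over their backs; the gripper's body (75 mm by 190 mm) begins 51 mm behind the grasp point.
Start: joints at [-1.359, 0.527, 1.433, -0, 1.181, -0.178], TCP at [0.238, -0.578, 0.242] pointing down, gripper open.
Joint ranges: [-3.08, 3.08], [-0.75, 2.2], [0.22, 2.44], [-1.43, 4.57], [0, 2.65], [-2.85, 2.85]. Speed limits (rad/s): [2.79, 2.79, 3.14, 3.14, 3.14, 3.14].

### API

Orientations are given as a unit quaternion [x, y, z, w].
In Python, from rig import telemetry, viewer, robot gives the robot as it stands. The module is installed in compiled form; this text tells all that it offers.
- The arm moves only by the tool step_arm, never from a script. Its argument "targets" is a list of rows, each an object of numbers: "dx", "dy", "dz": the shift along the tool's x, y, z in m; "rx", "ry", "rz": the turn, a rotation vector about the tool's x, y, z in degrees. In form: [{"dx": .., "dy": .., "dz": .., "rx": .., "ry": .., "rz": ..}, ...]. A call has exactly 5 rows; each row is the pose to reach, as a shift and turn from the pose measured when the call began, along the tool's axes at that moment; what a row does not reach only later rows make up. A row lasts 1/8 s, in which the tool goes at most 62.5 mm and 10.7 degrees, less where a joint would pass 70% of its speed; a pose out of reach is approached as far as the arm can. A call with a gripper value outside its range is refused whole. "gripper" is the opening, from 0 (shut) to 1 (fully open), set as the call begins (left out, the last holds). The fingers move at their own pace and stop on an object; "force" is the grip in N (left out, the last holds). Time passes only in rows, so rows that repeat a pose let the fingers close, or fill a call up. It gives the time, the measured TCP pose, the force and the opening at its end, in the units of the state.
- telemetry.get_obs(): the state, without advancing time (a new reading comes with each control period).
- viewer.camera(name): name is "scene" or "top" or "wrist"; returns a dict with "img" (480x640x3 uint8, blue, green, red), "depth" (480x640 float32, m along the optical axis (not along the pixel's ray), 0 where there is no reading), "K" (3x3 intrinsics, pixels), "R" (3x3) and "t" (3): a world point X has camera coordinates R X + t. Camera axes: x right, y down, z forward; pixel columns grow to the right and rows downward; lengths in m; the calibration is good to about 2 mm. A picture is of the moment at which its call begins.
- robot.hand_in(): hands the job in, once; it reports no verdict.
The state is a dict: "time": time; "q": joint angles; "joint_velocities": joint speeds; "joint_torque": joint torques, N m; "position": TCP position; "tool_rot": TCP orientation; "ft_force": force on the tool from outside, world axes, zero at the start; "moment": the same for the moment, N m; "grip_width": finger opening in m.
Only numpy, scipy, OpenCV 4.12 (cv2) and the standard library are available. Lean on these libraries where they do the work, as an engineer would, in place of code of your own. Each camera call takes 0.05 s, during which the arm holds its last target.

### The job

Take the tea tin out of the case and stand it in the middle of the white coaster, then put all the blue window wedges away in the case: flat on its floor, tabs up, lying across it in one row, side by side and close together, alternately head to tail. Then swing the lid over and press it down against its gasket until the catch clips and holds it shut; at the end the tin must still be on its coaster, and the grey cup and the brass pull where they were.

Things in the scene. Friction and masses are not known exactly. Their poses are not given: they have to be found in the camera images.
- case: dark fixed case, outside 196 (x) x 110 (y) x 62 mm tall, open on top; inside 186 x 100; walls 5, floor 6 mm thick. Origin: centre of its underside; x along the row of wedges, z up. Lid hinged on its +y side. At the middle of the -y side an orange sprung catch, 40 mm wide, 78 mm tall, out to y -75, with a bevelled nose. Rubber gasket on the rim, top at z 66, at the -y rim 70 mm
- lid (a joint): lid angle: 0 shut, 1.57 upright, 2.0 fully open; stiff hinge, stays where left. Clear plate 196 x 115 (hinge to free edge) x 6 mm, orange tongue 8 mm beyond the edge. At 0.09 the tongue meets the catch, below 0.035 the gasket resists. At about 0 (15 N on the orange spot; it gives to -0.012) the catch snaps over and holds the lid at about 0.005; uncaught, it springs back over 0.02
- lid_hinge (a point): point on the hinge axis, middle of its length: in the case's frame x 0, y +58 mm, z 66 mm. The axis runs along the case's x; the shut lid's underside lies at this height
- lid_press (a point): orange spot (26 mm across) on the outer (top) face of the lid, middle of its length, 98 mm from the hinge axis: where to press; it moves with the lid
- wedge1: blue-painted window wedge lying flat: seen from above a symmetric taper 90 mm long, head 38 mm wide at -x, tail 14 mm wide at +x, 24 mm thick, 50 g. On the middle of its top stands a bare wooden grip tab 20 mm (along x) x 12 mm (y) x 24 mm tall, so 48 mm in all. Origin: underside, mid-length. May be absent
- wedge1_tail (a point): middle of the thin tail end of wedge1 (45 mm along its +x, 12 mm up)
- wedge2: blue-painted window wedge lying flat: seen from above a symmetric taper 90 mm long, head 38 mm wide at -x, tail 14 mm wide at +x, 24 mm thick, 50 g. On the middle of its top stands a bare wooden grip tab 20 mm (along x) x 12 mm (y) x 24 mm tall, so 48 mm in all. Origin: underside, mid-length. May be absent
- wedge2_tail (a point): middle of the thin tail end of wedge2 (45 mm along its +x, 12 mm up)
- wedge3: blue-painted window wedge lying flat: seen from above a symmetric taper 90 mm long, head 38 mm wide at -x, tail 14 mm wide at +x, 24 mm thick, 50 g. On the middle of its top stands a bare wooden grip tab 20 mm (along x) x 12 mm (y) x 24 mm tall, so 48 mm in all. Origin: underside, mid-length. May be absent
- wedge3_tail (a point): middle of the thin tail end of wedge3 (45 mm along its +x, 12 mm up)
- wedge4: blue-painted window wedge lying flat: seen from above a symmetric taper 90 mm long, head 38 mm wide at -x, tail 14 mm wide at +x, 24 mm thick, 50 g. On the middle of its top stands a bare wooden grip tab 20 mm (along x) x 12 mm (y) x 24 mm tall, so 48 mm in all. Origin: underside, mid-length. May be absent
- wedge4_tail (a point): middle of the thin tail end of wedge4 (45 mm along its +x, 12 mm up)
- wedge5: blue-painted window wedge lying flat: seen from above a symmetric taper 90 mm long, head 38 mm wide at -x, tail 14 mm wide at +x, 24 mm thick, 50 g. On the middle of its top stands a bare wooden grip tab 20 mm (along x) x 12 mm (y) x 24 mm tall, so 48 mm in all. Origin: underside, mid-length. May be absent
- wedge5_tail (a point): middle of the thin tail end of wedge5 (45 mm along its +x, 12 mm up)
- wedge6: blue-painted window wedge lying flat: seen from above a symmetric taper 90 mm long, head 38 mm wide at -x, tail 14 mm wide at +x, 24 mm thick, 50 g. On the middle of its top stands a bare wooden grip tab 20 mm (along x) x 12 mm (y) x 24 mm tall, so 48 mm in all. Origin: underside, mid-length. May be absent
- wedge6_tail (a point): middle of the thin tail end of wedge6 (45 mm along its +x, 12 mm up)
- cup: grey cup, radius 33, 68 mm tall; bystander. Origin: centre of its underside
- sash_lift: small brass sash lift (pull), 60 x 25 mm, 26 mm tall; bystander. Origin: centre of its underside
- tea_tin: low round green tin with brass lid, radius 24.5, 34 mm tall, 120 g; at first stands in the case. Origin: centre of its underside
- coaster: round white marble coaster, fixed, radius 45, 5 mm thick. Origin: centre of its underside

How it is judged:
On the way, in this order (a step that is already met when the one before it is completed fails the run):
1. all wedges present lie packed in the case, alternately head to tail, the lid still open (z of wedge1 in the frame of case between 0.002 and 0.011 m and angle between each of wedge1, wedge2, wedge3, wedge4, wedge5, wedge6's own z axis and vertical below 0.12 rad and x of wedge1 in the frame of case between -0.085 and 0.085 m and y of wedge1 in the frame of case between -0.02 and 0.02 m and angle between the x axis of each of wedge1, wedge2, wedge3, wedge4, wedge5, wedge6 and the y axis of case, either way round below 0.2 rad and (horizontal distance between wedge1 and wedge2 below 0.04 m or horizontal distance between wedge1 and wedge3 below 0.04 m or horizontal distance between wedge1 and wedge4 below 0.04 m or horizontal distance between wedge1 and wedge5 below 0.04 m or horizontal distance between wedge1 and wedge6 below 0.04 m) and z of wedge2 in the frame of case between 0.002 and 0.011 m and x of wedge2 in the frame of case between -0.085 and 0.085 m and y of wedge2 in the frame of case between -0.02 and 0.02 m and (horizontal distance between wedge2 and wedge1 below 0.04 m or horizontal distance between wedge2 and wedge3 below 0.04 m or horizontal distance between wedge2 and wedge4 below 0.04 m or horizontal distance between wedge2 and wedge5 below 0.04 m or horizontal distance between wedge2 and wedge6 below 0.04 m) and z of wedge3 in the frame of case between 0.002 and 0.011 m and x of wedge3 in the frame of case between -0.085 and 0.085 m and y of wedge3 in the frame of case between -0.02 and 0.02 m and (horizontal distance between wedge3 and wedge1 below 0.04 m or horizontal distance between wedge3 and wedge2 below 0.04 m or horizontal distance between wedge3 and wedge4 below 0.04 m or horizontal distance between wedge3 and wedge5 below 0.04 m or horizontal distance between wedge3 and wedge6 below 0.04 m) and z of wedge4 in the frame of case between 0.002 and 0.011 m and x of wedge4 in the frame of case between -0.085 and 0.085 m and y of wedge4 in the frame of case between -0.02 and 0.02 m and (horizontal distance between wedge4 and wedge1 below 0.04 m or horizontal distance between wedge4 and wedge2 below 0.04 m or horizontal distance between wedge4 and wedge3 below 0.04 m or horizontal distance between wedge4 and wedge5 below 0.04 m or horizontal distance between wedge4 and wedge6 below 0.04 m) and z of wedge5 in the frame of case between 0.002 and 0.011 m and x of wedge5 in the frame of case between -0.085 and 0.085 m and y of wedge5 in the frame of case between -0.02 and 0.02 m and (horizontal distance between wedge5 and wedge1 below 0.04 m or horizontal distance between wedge5 and wedge2 below 0.04 m or horizontal distance between wedge5 and wedge3 below 0.04 m or horizontal distance between wedge5 and wedge4 below 0.04 m or horizontal distance between wedge5 and wedge6 below 0.04 m) and z of wedge6 in the frame of case between 0.002 and 0.011 m and x of wedge6 in the frame of case between -0.085 and 0.085 m and y of wedge6 in the frame of case between -0.02 and 0.02 m and (horizontal distance between wedge6 and wedge1 below 0.04 m or horizontal distance between wedge6 and wedge2 below 0.04 m or horizontal distance between wedge6 and wedge3 below 0.04 m or horizontal distance between wedge6 and wedge4 below 0.04 m or horizontal distance between wedge6 and wedge5 below 0.04 m) and (horizontal distance between wedge1 and wedge2 above 0.04 m or horizontal distance between wedge1_tail and wedge2_tail above 0.07 m) and (horizontal distance between wedge1 and wedge3 above 0.04 m or horizontal distance between wedge1_tail and wedge3_tail above 0.07 m) and (horizontal distance between wedge1 and wedge4 above 0.04 m or horizontal distance between wedge1_tail and wedge4_tail above 0.07 m) and (horizontal distance between wedge1 and wedge5 above 0.04 m or horizontal distance between wedge1_tail and wedge5_tail above 0.07 m) and (horizontal distance between wedge1 and wedge6 above 0.04 m or horizontal distance between wedge1_tail and wedge6_tail above 0.07 m) and (horizontal distance between wedge2 and wedge3 above 0.04 m or horizontal distance between wedge2_tail and wedge3_tail above 0.07 m) and (horizontal distance between wedge2 and wedge4 above 0.04 m or horizontal distance between wedge2_tail and wedge4_tail above 0.07 m) and (horizontal distance between wedge2 and wedge5 above 0.04 m or horizontal distance between wedge2_tail and wedge5_tail above 0.07 m) and (horizontal distance between wedge2 and wedge6 above 0.04 m or horizontal distance between wedge2_tail and wedge6_tail above 0.07 m) and (horizontal distance between wedge3 and wedge4 above 0.04 m or horizontal distance between wedge3_tail and wedge4_tail above 0.07 m) and (horizontal distance between wedge3 and wedge5 above 0.04 m or horizontal distance between wedge3_tail and wedge5_tail above 0.07 m) and (horizontal distance between wedge3 and wedge6 above 0.04 m or horizontal distance between wedge3_tail and wedge6_tail above 0.07 m) and (horizontal distance between wedge4 and wedge5 above 0.04 m or horizontal distance between wedge4_tail and wedge5_tail above 0.07 m) and (horizontal distance between wedge4 and wedge6 above 0.04 m or horizontal distance between wedge4_tail and wedge6_tail above 0.07 m) and (horizontal distance between wedge5 and wedge6 above 0.04 m or horizontal distance between wedge5_tail and wedge6_tail above 0.07 m) and value of joint lid above 0.3 rad), for 0.2 s.
2. the lid is pressed shut and caught (value of joint lid below 0.015 rad), for 0.2 s.
At the end, for the whole second after the job is handed in: every wedge flat on the case floor (5 mm, 0.12 rad), across the case (0.2 rad, centred within 20 mm), a neighbour under 40 mm away centre to centre, neighbours pointing opposite ways; the lid stays below 0.015 rad by itself; the tin upright on the coaster within 18 mm of its centre (z of wedge1 in the frame of case between 0.002 and 0.011 m and angle between each of wedge1, wedge2, wedge3, wedge4, wedge5, wedge6, tea_tin's own z axis and vertical below 0.12 rad and x of wedge1 in the frame of case between -0.085 and 0.085 m and y of wedge1 in the frame of case between -0.02 and 0.02 m and angle between the x axis of each of wedge1, wedge2, wedge3, wedge4, wedge5, wedge6 and the y axis of case, either way round below 0.2 rad and (horizontal distance between wedge1 and wedge2 below 0.04 m or horizontal distance between wedge1 and wedge3 below 0.04 m or horizontal distance between wedge1 and wedge4 below 0.04 m or horizontal distance between wedge1 and wedge5 below 0.04 m or horizontal distance between wedge1 and wedge6 below 0.04 m) and z of wedge2 in the frame of case between 0.002 and 0.011 m and x of wedge2 in the frame of case between -0.085 and 0.085 m and y of wedge2 in the frame of case between -0.02 and 0.02 m and (horizontal distance between wedge2 and wedge1 below 0.04 m or horizontal distance between wedge2 and wedge3 below 0.04 m or horizontal distance between wedge2 and wedge4 below 0.04 m or horizontal distance between wedge2 and wedge5 below 0.04 m or horizontal distance between wedge2 and wedge6 below 0.04 m) and z of wedge3 in the frame of case between 0.002 and 0.011 m and x of wedge3 in the frame of case between -0.085 and 0.085 m and y of wedge3 in the frame of case between -0.02 and 0.02 m and (horizontal distance between wedge3 and wedge1 below 0.04 m or horizontal distance between wedge3 and wedge2 below 0.04 m or horizontal distance between wedge3 and wedge4 below 0.04 m or horizontal distance between wedge3 and wedge5 below 0.04 m or horizontal distance between wedge3 and wedge6 below 0.04 m) and z of wedge4 in the frame of case between 0.002 and 0.011 m and x of wedge4 in the frame of case between -0.085 and 0.085 m and y of wedge4 in the frame of case between -0.02 and 0.02 m and (horizontal distance between wedge4 and wedge1 below 0.04 m or horizontal distance between wedge4 and wedge2 below 0.04 m or horizontal distance between wedge4 and wedge3 below 0.04 m or horizontal distance between wedge4 and wedge5 below 0.04 m or horizontal distance between wedge4 and wedge6 below 0.04 m) and z of wedge5 in the frame of case between 0.002 and 0.011 m and x of wedge5 in the frame of case between -0.085 and 0.085 m and y of wedge5 in the frame of case between -0.02 and 0.02 m and (horizontal distance between wedge5 and wedge1 below 0.04 m or horizontal distance between wedge5 and wedge2 below 0.04 m or horizontal distance between wedge5 and wedge3 below 0.04 m or horizontal distance between wedge5 and wedge4 below 0.04 m or horizontal distance between wedge5 and wedge6 below 0.04 m) and z of wedge6 in the frame of case between 0.002 and 0.011 m and x of wedge6 in the frame of case between -0.085 and 0.085 m and y of wedge6 in the frame of case between -0.02 and 0.02 m and (horizontal distance between wedge6 and wedge1 below 0.04 m or horizontal distance between wedge6 and wedge2 below 0.04 m or horizontal distance between wedge6 and wedge3 below 0.04 m or horizontal distance between wedge6 and wedge4 below 0.04 m or horizontal distance between wedge6 and wedge5 below 0.04 m) and (horizontal distance between wedge1 and wedge2 above 0.04 m or horizontal distance between wedge1_tail and wedge2_tail above 0.07 m) and (horizontal distance between wedge1 and wedge3 above 0.04 m or horizontal distance between wedge1_tail and wedge3_tail above 0.07 m) and (horizontal distance between wedge1 and wedge4 above 0.04 m or horizontal distance between wedge1_tail and wedge4_tail above 0.07 m) and (horizontal distance between wedge1 and wedge5 above 0.04 m or horizontal distance between wedge1_tail and wedge5_tail above 0.07 m) and (horizontal distance between wedge1 and wedge6 above 0.04 m or horizontal distance between wedge1_tail and wedge6_tail above 0.07 m) and (horizontal distance between wedge2 and wedge3 above 0.04 m or horizontal distance between wedge2_tail and wedge3_tail above 0.07 m) and (horizontal distance between wedge2 and wedge4 above 0.04 m or horizontal distance between wedge2_tail and wedge4_tail above 0.07 m) and (horizontal distance between wedge2 and wedge5 above 0.04 m or horizontal distance between wedge2_tail and wedge5_tail above 0.07 m) and (horizontal distance between wedge2 and wedge6 above 0.04 m or horizontal distance between wedge2_tail and wedge6_tail above 0.07 m) and (horizontal distance between wedge3 and wedge4 above 0.04 m or horizontal distance between wedge3_tail and wedge4_tail above 0.07 m) and (horizontal distance between wedge3 and wedge5 above 0.04 m or horizontal distance between wedge3_tail and wedge5_tail above 0.07 m) and (horizontal distance between wedge3 and wedge6 above 0.04 m or horizontal distance between wedge3_tail and wedge6_tail above 0.07 m) and (horizontal distance between wedge4 and wedge5 above 0.04 m or horizontal distance between wedge4_tail and wedge5_tail above 0.07 m) and (horizontal distance between wedge4 and wedge6 above 0.04 m or horizontal distance between wedge4_tail and wedge6_tail above 0.07 m) and (horizontal distance between wedge5 and wedge6 above 0.04 m or horizontal distance between wedge5_tail and wedge6_tail above 0.07 m) and horizontal distance between tea_tin and coaster below 0.018 m and z of tea_tin in the frame of coaster between 0.002 and 0.009 m and value of joint lid below 0.015 rad and velocity of joint lid below 0.05 rad/s); the robot touches nothing.
It fails at once if a bystander is pushed more than 6 cm away or tipped over (distance of any of cup, sash_lift from where it was at the start of the episode above 0.06 m or angle between any of cup, sash_lift's own z axis and vertical above 0.5 rad).
Of wedge1, wedge2, wedge3, wedge4, wedge5, wedge6 only 4 to 6 are there at a start; the rules pass over those that are not, and their reading is None.
At some moment in a run one of tea_tin may be knocked a few centimetres aside while the robot is not near it.
It also fails if it takes over 210 s, if anything falls off the work surface, if the arm or the gripper's body presses on something with over 40 N, if the wrist force passes 120 N, or if a joint passes its speed limit or range.

## Working session

There is one attempt and no reset: what is moved stays moved. The work goes in short steps, Python scripts to look and compute and a tool call to move; the robot and the scene stay as the last step left them, time stands still between calls to the robot, and variables do not carry over. Pictures are saved under pics/ and viewed, and the job is handed in when it is done.

Besides the shell and the picture viewer there is one more tool, called after "Request:" as name(argument=value, ...), one argument or row to a line, values as JSON. step_arm: Moves the arm, as the interface text tells. Its arguments: {"type":"object","properties":{"targets":{"type":"array"},"gripper":{"type":"number"},"force":{"type":"number"}},"required":["targets"]}

```bash
mkdir -p pics; cat > h.py <<'E'
import numpy as np, cv2
from scipy.spatial.transform import Rotation as R
from rig import telemetry, viewer, robot
def shot(n,f):
    c=viewer.camera(n); cv2.imwrite('pics/'+f,c['img']); np.savez('/tmp/'+n+'.npz',**c); return c
def world(c,u,v,z=None,d=None):
    K,Rm,t=c['K'],c['R'],c['t']
    r=np.linalg.inv(K)@np.array([u,v,1.]); o=-Rm.T@t; dr=Rm.T@r
    if z is not None: s=(z-o[2])/dr[2]
    else: s=c['depth'][int(round(v)),int(round(u))] if d is None else d
    return o+s*dr
def pix(c,X):
    p=c['K']@(c['R']@np.array(X)+c['t']); return p[:2]/p[2]
E
ls; python3 - <<'E'
from h import *
o=telemetry.get_obs(); print(o, robot.tip_reach)
for n in ['scene','top','wrist']:
    c=shot(n,n+'0.png'); print(n,-c['R'].T@c['t'],c['R'][2], c['K'][0])
E
```

```text
h.py
pics
{'time': 0.0, 'q': array([-1.35850729e+00,  5.28431942e-01,  1.43393285e+00, -2.25307055e-05,
        1.18138236e+00, -1.78508753e-01]), 'joint_velocities': array([ 2.25654619e-06,  1.90258487e-04, -9.79333631e-05,  1.03812179e-04,
        7.95506029e-05,  1.55443594e-03]), 'joint_torque': array([-1.33608879e-03, -4.40036559e+01, -1.76592118e+01,  6.32473198e-02,
        5.81236265e-02, -1.57871523e-04]), 'position': array([ 0.23794439, -0.5771708 ,  0.2405829 ]), 'tool_rot': array([ 9.80968897e-01,  1.94161948e-01, -2.86098699e-05, -1.07692004e-03]), 'ft_force': array([-0.12141022,  0.61647532,  0.71270349]), 'moment': array([-0.02047134,  0.02119133,  0.04441469]), 'grip_width': 0.0869424316371078} 0.019
scene [0.861169   0.38232443 0.81379044] [-0.36366126 -0.45058582 -0.81530541] [490.64657681   0.         311.14365139]
top [ 0.42598105 -0.03478608  1.12625491] [ 0.12166916  0.00270101 -0.99256704] [606.80224895   0.         322.14008854]
wrist [ 0.3110534  -0.54780442  0.38339687] [-0.26866147 -0.10892812 -0.95705574] [345.33437614   0.         324.76347341]
```

View pics/top0.png

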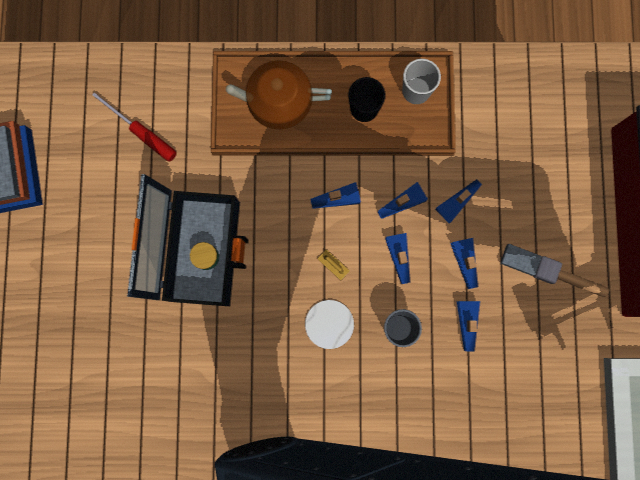

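View pics/scene0.png

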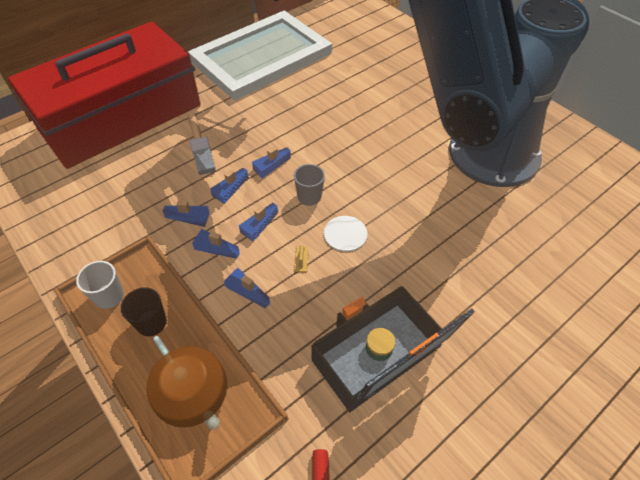

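View pics/wrist0.png

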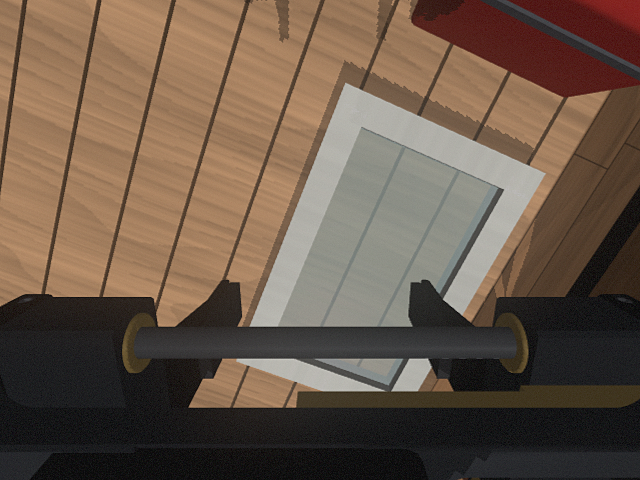

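```bash
cat >> h.py <<'E'
def load(n): return dict(np.load('/tmp/'+n+'.npz'))
def cloud(c):
    v,u=np.mgrid[:480,:640]; d=c['depth']
    P=np.stack([(u-c['K'][0,2])/c['K'][0,0]*d,(v-c['K'][1,2])/c['K'][1,1]*d,d],-1)
    return (P-c['t'])@c['R']
def wedges(c,lo=0.016,hi=0.032,roi=None):
    P=cloud(c); hsv=cv2.cvtColor(c['img'],cv2.COLOR_BGR2HSV)
    m=((hsv[...,0]>105)&(hsv[...,0]<128)&(hsv[...,1]>150)&(hsv[...,2]>40)&(c['depth']>0)&(P[...,2]<0.06)&(P[...,0]>.2)&(P[...,0]<.9)).astype(np.uint8)
    if roi is not None: m[:roi[1]]=0;m[roi[3]:]=0;m[:,:roi[0]]=0;m[:,roi[2]:]=0
    n,l,s,ce=cv2.connectedComponentsWithStats(m)
    return P,m,l,s,ce
E
python3 - <<'E'
from h import *
c=load('top'); P,m,l,s,ce=wedges(c)
for i in range(1,len(s)):
    if s[i,4]<80: continue
    q=P[l==i]; print(i,s[i],ce[i].round(1),q.mean(0).round(4),np.percentile(q[:,2],[10,50,90]).round(4))
for nm,u,v in [('table',270,300),('coaster',330,324),('cup',402,318),('pull',332,264),('tin',203,256),('casefloor',190,220),('tray',300,145),('teapot',280,60)]:
    print(nm,P[v,u].round(4),world(c,u,v,z=0).round(4))
g=c['img'][150:360,110:260]; cv2.imwrite('pics/case_c.png',cv2.resize(g,None,fx=4,fy=4,interpolation=cv2.INTER_CUBIC)[:,:])
g=c['img'][170:360,300:490]; cv2.imwrite('pics/wed_c.png',cv2.resize(g,(600,600),interpolation=cv2.INTER_CUBIC))
g=cv2.resize(c['img'][160:310,120:260],(560,600),interpolation=cv2.INTER_CUBIC); cv2.imwrite('pics/case_c.png',g)
E
```

```text
1 [   0  126   42   87 1044] [ 27.1 174.5] [0.7011 0.5177 0.0235] [0.0109 0.0267 0.0307]
2 [437 181  44  42 543] [455.7 202.8] [ 0.6487 -0.2787  0.0222] [0.0188 0.0229 0.0259]
3 [311 183  49  25 606] [338.4 197.5] [ 0.6585 -0.0617  0.0218] [0.0164 0.0228 0.026 ]
4 [378 183  49  35 574] [403.9 201.2] [ 0.6515 -0.183   0.0223] [0.0193 0.0229 0.0256]
6 [386 233  23  51 586] [398.7 254.7] [ 0.552  -0.1719  0.0218] [0.0182 0.0227 0.0255]
7 [451 238  26  51 648] [465.2 260.2] [ 0.5422 -0.2937  0.0207] [0.011  0.0224 0.0256]
9 [457 301  22  50 671] [467.6 321.8] [ 0.4303 -0.2949  0.0211] [0.0129 0.0227 0.0256]
table [ 0.4697  0.0647 -0.001 ] [0.4696 0.0646 0.    ]
coaster [ 0.4257 -0.0464  0.0078] [ 0.4257 -0.0465  0.    ]
cup [ 0.4369 -0.1781  0.0091] [ 0.437  -0.1792  0.    ]
pull [ 0.5347 -0.0499  0.0211] [ 0.5368 -0.0502  0.    ]
tin [0.5468 0.1826 0.0413] [0.5514 0.1909 0.    ]
casefloor [0.6192 0.2167 0.0019] [0.6195 0.2171 0.    ]
tray [0.7632 0.0107 0.0063] [0.765 0.011 0.   ]
teapot [0.9331 0.0506 0.0044] [0.9351 0.051  0.    ]
```

View pics/case_c.png

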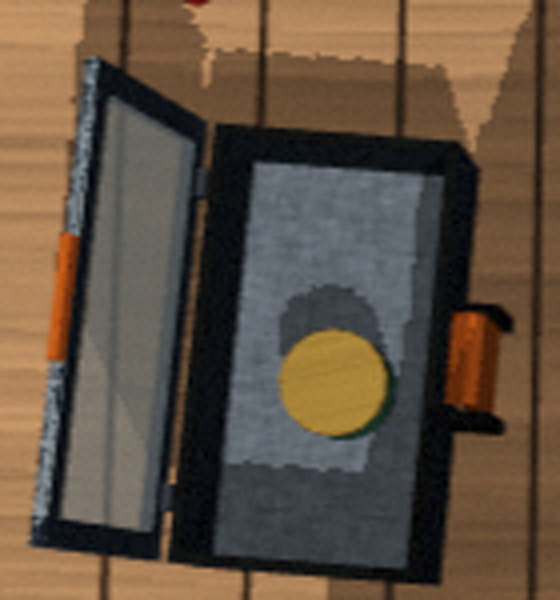

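View pics/wed_c.png

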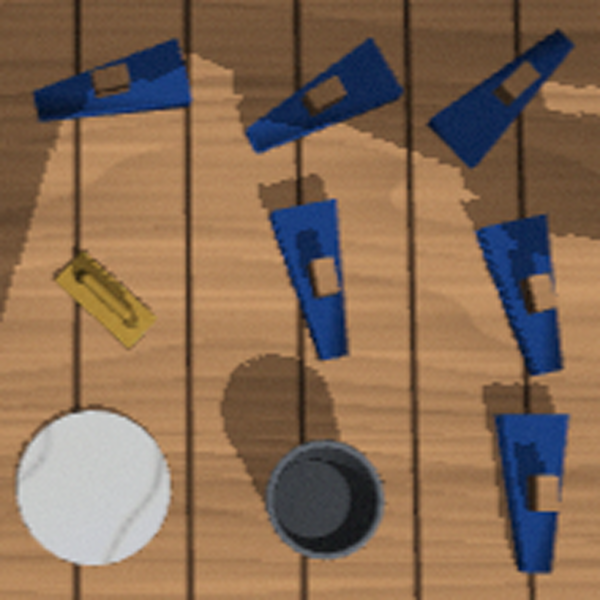

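```bash
cat >> h.py <<'E'
from scipy.optimize import minimize
BX=np.array([[-45,-19],[-45,19],[45,7],[45,-7]])*1e-3
TB=np.array([[-10,-6],[-10,6],[10,6],[10,-6]])*1e-3
def proj(c,X): 
    p=(c['R']@X.T).T+c['t']; p=p@c['K'].T; return p[:,:2]/p[:,2:]
def wpoly(pose,pts,zs):
    x,y,a=pose; r=np.array([[np.cos(a),-np.sin(a)],[np.sin(a),np.cos(a)]])
    q=pts@r.T+[x,y]; return np.vstack([np.c_[q,np.full(4,z)] for z in zs])
def fitw(c,mask,x0,zb=0.):
    ys,xs=np.nonzero(mask); u0,v0=max(xs.min()-12,0),max(ys.min()-12,0); u1,v1=min(xs.max()+13,640),min(ys.max()+13,480); S=6
    M=cv2.resize(mask[v0:v1,u0:u1].astype(np.float32),None,fx=S,fy=S,interpolation=cv2.INTER_LINEAR)
    def rend(p,pts,zs):
        h=proj(c,wpoly(p,pts,zs)); h=(h-[u0,v0]+.5)*S-.5
        I=np.zeros(M.shape,np.uint8); cv2.fillConvexPoly(I,cv2.convexHull((h*16).round().astype(np.int32)),1,shift=4); return I
    def cost(p):
        B=rend(p,BX,[zb,zb+.024]).astype(np.float32); T=rend(p,TB,[zb+.024,zb+.048])
        return (np.abs(B-M)*(1-T)).sum()/S/S
    best=None
    for a in np.atleast_1d(x0[2]):
        s=np.array([[0,0,0],[.004,0,0],[0,.004,0],[0,0,.1]])+[x0[0],x0[1],a]
        r=minimize(cost,s[0],method='Nelder-Mead',options=dict(initial_simplex=s,xatol=1e-5,fatol=.05,maxiter=300))
        if best is None or r.fun<best.fun: best=r
    return best.x,best.fun
E
python3 - <<'E'
from h import *
c=load('top'); P,m,l,s,ce=wedges(c)
hsv=cv2.cvtColor(c['img'],cv2.COLOR_BGR2HSV)
for i in range(2,len(s)):
    if s[i,4]<80: continue
    x,y,w,h=s[i,:4]; b=np.zeros(m.shape,bool)
    b[y-4:y+h+4,x-4:x+w+4]=True
    mk=b&(hsv[...,0]>100)&(hsv[...,0]<132)&(hsv[...,1]>120)
    q=P[l==i].mean(0)
    r,f=fitw(c,mk,[q[0],q[1],np.arange(0,6.28,.785)])
    print(i,r.round(4),'deg',np.degrees(r[2]).round(1)%360,f.round(1),mk.sum())
Z=P[...,2]; roi=np.zeros(Z.shape,bool); roi[180:320,155:260]=1
k=roi&(Z>.055)&(Z<.075)
rc=cv2.minAreaRect((P[k][:,:2]*1000).astype(np.float32)); print(rc, np.percentile(Z[k],[5,50,95]))
cv2.imwrite('pics/rim.png',(k*255).astype(np.uint8))
t=roi&(Z>.036)&(Z<.046)
q=P[t]; print('tin',cv2.minEnclosingCircle((q[:,:2]*1000).astype(np.float32)),q.mean(0), t.sum())
L=np.zeros(Z.shape,bool); L[165:310,115:180]=1; L&=(Z>.08)&(Z<.25); q=P[L]; print('lid',len(q),q.min(0),q.max(0))
h2=(hsv[...,0]>20)&(hsv[...,0]<35)&(hsv[...,1]>120)
w=(hsv[...,1]<40)&(hsv[...,2]>150); w[:295]=0;w[352:]=0;w[:,:300]=0;w[:,360:]=0
q=P[w&(Z<.012)]; print('coaster',cv2.minEnclosingCircle((q[:,:2]*1000).astype(np.float32)),q.mean(0))
E
```

```text
2 [ 0.6582 -0.2889  5.4578] deg 312.7 83.8 574
3 [ 0.6598 -0.0546  1.7982] deg 103.0 77.0 630
4 [ 0.651  -0.1776  2.0857] deg 119.5 79.2 600
6 [ 0.5456 -0.1755  3.3295] deg 190.8 97.9 606
7 [ 0.5366 -0.2985  3.3501] deg 191.9 90.0 665
9 [ 0.4237 -0.2981  3.1357] deg 179.7 83.1 691
((559.51904296875, 176.6062774658203), (140.24769592285156, 196.60696411132812), 85.91925048828125) [0.05709002 0.06572493 0.07303173]
tin ((558.713623046875, 181.79237365722656), 109.5345458984375) [0.55819519 0.18462313 0.03994541] 850
lid 3496 [0.46722837 0.23772678 0.08002652] [0.66364577 0.2725312  0.19099111]
coaster ((426.0144958496094, -44.51581954956055), 44.8149299621582) [ 0.42576953 -0.0448587   0.00394818]
```

View pics/rim.png

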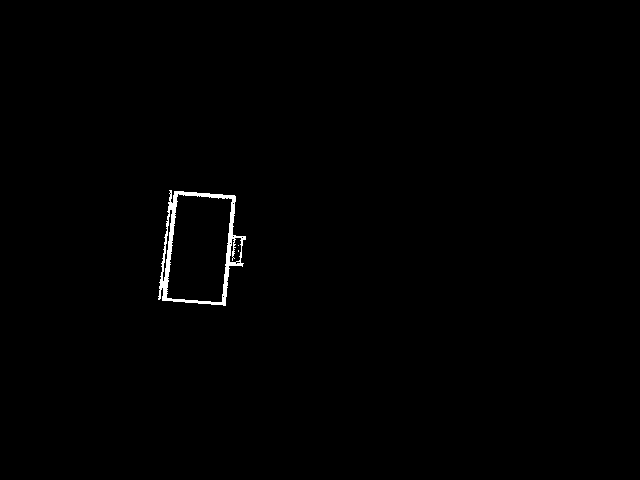

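```bash
python3 - <<'E'
from h import *
c=load('top'); im=cv2.resize(c['img'][170:360,300:490],(760,760),interpolation=cv2.INTER_CUBIC)
for p in [(0.6582,-0.2889,5.4578),(0.6598,-0.0546,1.7982),(.651,-.1776,2.0857),(.5456,-.1755,3.3295),(.5366,-.2985,3.3501),(.4237,-.2981,3.1357)]:
    for pts,zs,col in [(BX,[.0],(0,255,255)),(BX,[.024],(0,255,0)),(TB,[.048],(0,0,255))]:
        h=(proj(c,wpoly(p,pts,zs))-[300,170]+.5)*4-.5
        cv2.polylines(im,[h.round().astype(int)],True,col,1)
cv2.imwrite('pics/ov.png',cv2.resize(im,(600,600)))
# case rect: points near rim
P=cloud(c);Z=P[...,2]
k=np.zeros(Z.shape,bool);k[188:306,160:236]=1;k&=(Z>.060)&(Z<.075)
q=P[k][:,:2]*1000
def fn(p):
    a=p[2];d=q-p[:2];x=d@[np.cos(a),np.sin(a)];y=d@[-np.sin(a),np.cos(a)]
    # rim midline rectangle 191x105
    e=np.minimum(np.abs(np.abs(x)-95.5)+1e3*(np.abs(y)>56),np.abs(np.abs(y)-52.5)+1e3*(np.abs(x)>99))
    return np.minimum(e,6).mean()
b=min((minimize(fn,[559,183+dy,np.radians(-4+da)],method='Nelder-Mead',options=dict(initial_simplex=[[559,183+dy,np.radians(-4+da)],[564,183+dy,np.radians(-4+da)],[559,188+dy,np.radians(-4+da)],[559,183+dy,np.radians(-1+da)]])) for dy in(-6,0,6) for da in(-2,0,2)),key=lambda r:r.fun)
print(b.x,np.degrees(b.x[2]),b.fun)
a=b.x[2];d=q-b.x[:2];x=d@[np.cos(a),np.sin(a)];y=d@[-np.sin(a),np.cos(a)]
print([np.percentile(v,[.5,5,95,99.5]).round(1) for v in (x,y)])
for lab,s in [('y+',(y>46)&(abs(x)<85)),('y-',(y<-46)&(abs(x)<85)),('x+',(x>88)&(abs(y)<45)),('x-',(x<-88)&(abs(y)<45))]:
    vv=y if 'y' in lab else x; print(lab,s.sum(),np.percentile(vv[s],[2,50,98]).round(1))
E
```

```text
[ 5.59929474e+02  1.85916063e+02 -7.60016673e-02] -4.354574770399582 2.3226914805185377
[array([-97.7, -95.9,  96.2,  98.1]), array([-63.8, -55. ,  59. ,  60.2])]
y+ 576 [49.5 54.1 60. ]
y- 398 [-63.7 -53.4 -49.8]
x+ 168 [92.6 95.2 98.2]
x- 150 [-97.7 -95.3 -92.9]
```

View pics/ov.png

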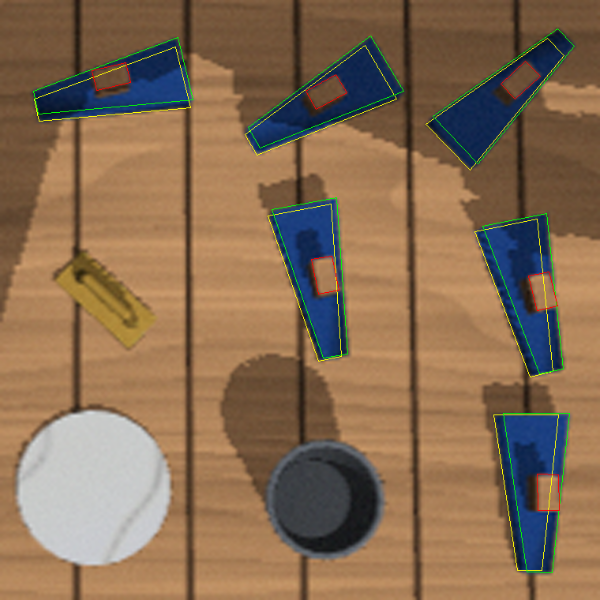

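```bash
cat >> h.py <<'E'
CC=np.array([.5599,.1857]); CY=np.radians(-4.35)
def case2w(x,y): return CC+np.array([np.cos(CY)*x-np.sin(CY)*y,np.sin(CY)*x+np.cos(CY)*y])
def w2case(p):
    d=np.array(p[:2])-CC; return np.array([np.cos(CY)*d[0]+np.sin(CY)*d[1],-np.sin(CY)*d[0]+np.cos(CY)*d[1]])
def go(x,y,z,th):
    o=telemetry.get_obs(); Rt=R.from_quat(o['tool_rot']); p=o['position']
    t=np.radians(th); Rd=R.from_matrix(np.array([[np.cos(t),np.sin(t),0],[np.sin(t),-np.cos(t),0],[0,0,-1]]))
    d=Rt.inv().apply(np.array([x,y,z])-p); rv=np.degrees((Rt.inv()*Rd).as_rotvec())
    print('t%.2f'%o['time'],'p',p.round(4),'case',(w2case(p)*1e3).round(1),'w',o['grip_width'].round(4),'F',o['ft_force'].round(1))
    print(' d(mm)',(d*1e3).round(1),'rv',rv.round(1))
E
python3 -c "
from h import *
print(world(load('top'),203.5,255.75,z=.040))
go(.547,.182,.15,85.65)"
```

```text
[0.54737174 0.18195202 0.04      ]Traceback (most recent call last):
  File "<string>", line 4, in <module>
    go(.547,.182,.15,85.65)
    ~~^^^^^^^^^^^^^^^^^^^^^
  File "h.py", line 56, in go
    print('t%.2f'%o['time'],'p',p.round(4),'case',(w2case(p)*1e3).round(1),'w',o['grip_width'].round(4),'F',o['ft_force'].round(1))
                                                                               ^^^^^^^^^^^^^^^^^^^^^
AttributeError: 'float' object has no attribute 'round'
```

```bash
sed -i "s/o\['grip_width'\].round(4)/round(o['grip_width'],4)/" h.py
python3 -c "
from h import *
go(.547,.182,.2,85.65)"
```

```text
t0.15 p [ 0.238  -0.5773  0.2408] case [-263.1 -785.3] w 0.0869 F [-0.1 -1.   0.3]
 d(mm) [ 575.  -584.3   41.9] rv [ -0.1  -0.1 -63.3]
```

Request:
step_arm(
  targets=[
    {"dx":0.04,"dy":-0.04,"dz":0,"rz":-5},
    {"dx":0.083,"dy":-0.083,"dz":0,"rz":-10},
    {"dx":0.125,"dy":-0.126,"dz":0.0,"rz":-15},
    {"dx":0.167,"dy":-0.169,"dz":0.0,"rz":-20},
    {"dx":0.21,"dy":-0.213,"dz":0.0,"rz":-25},
  ],
  gripper=1,
  force=15,
)

```text
invalid input
```

```bash
python3 -c "
from h import *
go(.547,.182,.2,85.65)"
```

```text
t0.15 p [ 0.238  -0.5773  0.2408] case [-263.1 -785.3] w 0.0869 F [-0.1 -1.   0.3]
 d(mm) [ 575.  -584.3   41.9] rv [ -0.1  -0.1 -63.3]
```

Request:
step_arm(
  targets=[
    {"dx":0.04,"dy":-0.04,"dz":0.0,"rx":0,"ry":0,"rz":-5},
    {"dx":0.083,"dy":-0.083,"dz":0.0,"rx":0,"ry":0,"rz":-10},
    {"dx":0.125,"dy":-0.126,"dz":0.0,"rx":0,"ry":0,"rz":-15},
    {"dx":0.167,"dy":-0.169,"dz":0.0,"rx":0,"ry":0,"rz":-20},
    {"dx":0.21,"dy":-0.213,"dz":0.0,"rx":0,"ry":0,"rz":-25},
  ],
  gripper=1,
  force=15,
)

```text
time: 0.78
position: [0.3515, -0.2987, 0.2412]
tool_rot: [0.915, 0.403, 0.0, -0.001]
ft_force: [1.5, -0.1, 0.2]
grip_width: 0.0869
```

```bash
python3 -c "
from h import *
go(.547,.182,.2,85.65)"
```

```text
t0.78 p [ 0.3515 -0.2987  0.2412] case [-171.1 -498.8] w 0.0869 F [ 1.5 -0.1  0.2]
 d(mm) [ 486.5 -180.4   41.9] rv [ -0.   -0.1 -38.1]
```

Request:
step_arm(
  targets=[
    {"dx":0.056,"dy":-0.021,"dz":0.0,"rx":0,"ry":0,"rz":-6},
    {"dx":0.112,"dy":-0.042,"dz":0.0,"rx":0,"ry":0,"rz":-12},
    {"dx":0.168,"dy":-0.063,"dz":0.0,"rx":0,"ry":0,"rz":-18},
    {"dx":0.224,"dy":-0.084,"dz":0.0,"rx":0,"ry":0,"rz":-24},
    {"dx":0.28,"dy":-0.105,"dz":0.0,"rx":0,"ry":0,"rz":-30},
  ],
)

```text
time: 1.4
position: [0.4637, -0.0194, 0.2417]
tool_rot: [0.779, 0.627, 0.001, -0.0]
ft_force: [0.4, -0.7, 0.2]
grip_width: 0.087
```

```bash
python3 -c "
from h import *
go(.547,.182,.15,85.65)"
```

```text
t1.40 p [ 0.4637 -0.0194  0.2417] case [ -80.4 -211.8] w 0.087 F [ 0.4 -0.7  0.2]
 d(mm) [214.4  38.5  92. ] rv [ 0.  -0.1 -7.9]
```

Request:
step_arm(
  targets=[
    {"dx":0.054,"dy":0.01,"dz":0.01,"rx":0,"ry":0,"rz":-2},
    {"dx":0.107,"dy":0.019,"dz":0.025,"rx":0,"ry":0,"rz":-4},
    {"dx":0.16,"dy":0.029,"dz":0.045,"rx":0,"ry":0,"rz":-6},
    {"dx":0.214,"dy":0.0385,"dz":0.065,"rx":0,"ry":0,"rz":-7.9},
    {"dx":0.2144,"dy":0.0385,"dz":0.091,"rx":0,"ry":0,"rz":-7.9},
  ],
)

```text
time: 2.02
position: [0.5488, 0.1857, 0.1505]
tool_rot: [0.732, 0.681, 0.002, 0.0]
ft_force: [-0.4, -0.8, -0.3]
grip_width: 0.0873
```

```bash
python3 -c "
from h import *
go(.547,.182,.032,85.65); shot('wrist','wr1.png'); shot('scene','sc1.png')"
```

```text
t2.02 p [0.5488 0.1857 0.1505] case [-11.   -0.8] w 0.0873 F [-0.4 -0.8 -0.3]
 d(mm) [ -4.2  -2.  118.5] rv [ 0.2 -0.2  0.2]
```

View pics/wr1.png

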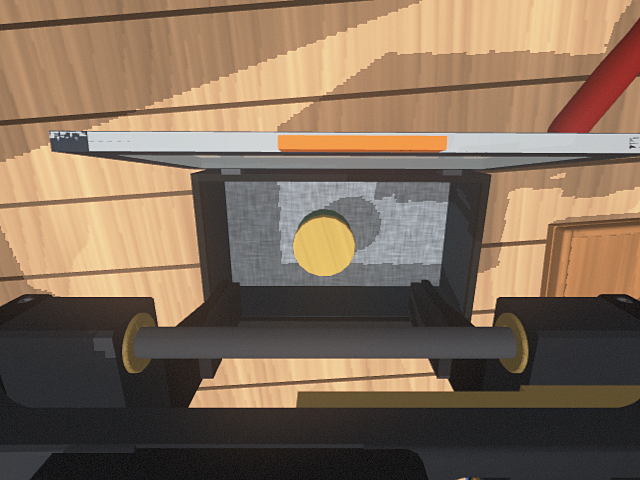

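View pics/sc1.png

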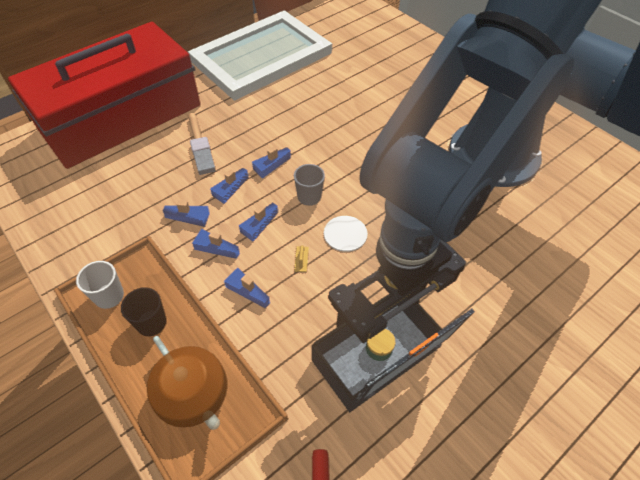

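```bash
python3 -c "
from h import *
c=load('wrist'); print(world(c,324,246,z=.04), world(c,324,246)); P=cloud(c)
Z=P[...,2]
hsv=cv2.cvtColor(c['img'],cv2.COLOR_BGR2HSV)
m=(hsv[...,0]>20)&(hsv[...,0]<32)&(hsv[...,1]>110)&(Z>.03)&(Z<.05); m[:200]=0;m[285:]=0; print(m.sum(),P[m].mean(0))
"
```

```text
[0.54793638 0.18547491 0.04      ] [0.54794118 0.18554682 0.04023113]
2523 [0.54735951 0.1845645  0.03958833]
```

Request:
step_arm(
  targets=[
    {"dx":-0.0042,"dy":-0.002,"dz":0.02,"rx":0,"ry":0,"rz":0.2},
    {"dx":-0.0042,"dy":-0.002,"dz":0.04,"rx":0,"ry":0,"rz":0.2},
    {"dx":-0.0042,"dy":-0.002,"dz":0.06,"rx":0,"ry":0,"rz":0.2},
    {"dx":-0.0042,"dy":-0.002,"dz":0.07,"rx":0,"ry":0,"rz":0.2},
    {"dx":-0.0042,"dy":-0.002,"dz":0.07,"rx":0,"ry":0,"rz":0.2},
  ],
)

```text
time: 2.75
position: [0.5417, 0.1783, 0.078]
tool_rot: [0.734, 0.679, -0.003, -0.003]
ft_force: [1.1, 0.0, -0.5]
grip_width: 0.0868
```

```bash
python3 -c "
from h import *
go(.547,.182,.032,85.65)"
```

```text
t2.75 p [0.5417 0.1783 0.078 ] case [-17.6  -8.8] w 0.0868 F [ 1.1  0.  -0.5]
 d(mm) [ 4.2  5.3 46. ] rv [-0.4  0.  -0.2]
```

Request:
step_arm(
  targets=[
    {"dx":0.0055,"dy":0.0053,"dz":0.01,"rx":-0.4,"ry":0,"rz":-0.2},
    {"dx":0.0055,"dy":0.0053,"dz":0.03,"rx":-0.4,"ry":0,"rz":-0.2},
    {"dx":0.0055,"dy":0.0053,"dz":0.046,"rx":-0.4,"ry":0,"rz":-0.2},
    {"dx":0.0055,"dy":0.0053,"dz":0.046,"rx":-0.4,"ry":0,"rz":-0.2},
    {"dx":0.0055,"dy":0.0053,"dz":0.046,"rx":-0.4,"ry":0,"rz":-0.2},
  ],
)

```text
time: 3.38
position: [0.5474, 0.1834, 0.0322]
tool_rot: [0.733, 0.68, 0.0, 0.0]
ft_force: [0.4, -0.2, 0.5]
grip_width: 0.0868
```

```bash
python3 -c "
from h import *
go(.547,.183,.032,85.65)"
```

```text
t3.38 p [0.5474 0.1834 0.0322] case [-12.2  -3.2] w 0.0868 F [ 0.4 -0.2  0.5]
 d(mm) [-0.4 -0.4  0.2] rv [0. 0. 0.]
```

Good. Close on the tin.

Request:
step_arm(
  targets=[
    {"dx":0,"dy":0,"dz":0,"rx":0,"ry":0,"rz":0},
    {"dx":0,"dy":0,"dz":0,"rx":0,"ry":0,"rz":0},
    {"dx":0,"dy":0,"dz":0,"rx":0,"ry":0,"rz":0},
    {"dx":0,"dy":0,"dz":0,"rx":0,"ry":0,"rz":0},
    {"dx":0,"dy":0,"dz":0,"rx":0,"ry":0,"rz":0},
  ],
  gripper=0.45,
  force=15,
)

```text
time: 4.0
position: [0.5476, 0.1834, 0.0323]
tool_rot: [0.733, 0.68, 0.0, 0.0]
ft_force: [-0.1, -0.4, 0.7]
grip_width: 0.0482
```

Request:
step_arm(
  targets=[
    {"dx":0,"dy":0,"dz":-0.02,"rx":0,"ry":0,"rz":0},
    {"dx":0,"dy":0,"dz":-0.05,"rx":0,"ry":0,"rz":0},
    {"dx":0,"dy":0,"dz":-0.09,"rx":0,"ry":0,"rz":0},
    {"dx":0,"dy":0,"dz":-0.12,"rx":0,"ry":0,"rz":0},
    {"dx":0,"dy":0,"dz":-0.12,"rx":0,"ry":0,"rz":0},
  ],
)

```text
time: 4.62
position: [0.549, 0.1837, 0.1544]
tool_rot: [0.733, 0.68, 0.002, 0.002]
ft_force: [-0.1, -0.3, -2.1]
grip_width: 0.0476
```

```bash
python3 -c "
from h import *
go(.4258,-.0447,.10,85.65)"
```

```text
t4.62 p [0.549  0.1837 0.1544] case [-10.7  -2.8] w 0.0476 F [-0.1 -0.3 -2.1]
 d(mm) [-237.1 -106.    53.6] rv [ 0.3 -0.1  0. ]
```

Request:
step_arm(
  targets=[
    {"dx":-0.047,"dy":-0.021,"dz":0,"rx":0,"ry":0,"rz":0},
    {"dx":-0.095,"dy":-0.042,"dz":0.0,"rx":0,"ry":0,"rz":0},
    {"dx":-0.142,"dy":-0.063,"dz":0.01,"rx":0,"ry":0,"rz":0},
    {"dx":-0.19,"dy":-0.085,"dz":0.02,"rx":0,"ry":0,"rz":0},
    {"dx":-0.237,"dy":-0.106,"dz":0.04,"rx":0.2,"ry":0,"rz":0},
  ],
)

```text
time: 5.25
position: [0.4245, -0.0457, 0.1126]
tool_rot: [0.733, 0.68, 0.001, 0.0]
ft_force: [1.5, 0.0, -0.1]
grip_width: 0.0481
```

Request:
step_arm(
  targets=[
    {"dx":0,"dy":0,"dz":0,"rx":0,"ry":0,"rz":0},
    {"dx":0,"dy":0,"dz":0,"rx":0,"ry":0,"rz":0},
    {"dx":0,"dy":0,"dz":0,"rx":0,"ry":0,"rz":0},
    {"dx":0,"dy":0,"dz":0,"rx":0,"ry":0,"rz":0},
    {"dx":0,"dy":0,"dz":0,"rx":0,"ry":0,"rz":0},
  ],
)

```text
time: 5.88
position: [0.4249, -0.045, 0.1128]
tool_rot: [0.732, 0.681, 0.001, 0.001]
ft_force: [0.2, 0.2, -1.8]
grip_width: 0.0483
```

```bash
python3 -c "
from h import *
go(.4258,-.0447,.032,85.65)"
```

```text
t5.88 p [ 0.4249 -0.045   0.1128] case [-117.1 -240.3] w 0.0483 F [ 0.2  0.2 -1.8]
 d(mm) [ 0.3  0.7 80.8] rv [ 0.2 -0.   0.2]
```

Request:
step_arm(
  targets=[
    {"dx":0.0003,"dy":0.0007,"dz":0.03,"rx":0.2,"ry":0,"rz":0},
    {"dx":0.0003,"dy":0.0007,"dz":0.055,"rx":0.2,"ry":0,"rz":0},
    {"dx":0.0003,"dy":0.0007,"dz":0.07,"rx":0.2,"ry":0,"rz":0},
    {"dx":0.0003,"dy":0.0007,"dz":0.081,"rx":0.2,"ry":0,"rz":0},
    {"dx":0.0003,"dy":0.0007,"dz":0.081,"rx":0.2,"ry":0,"rz":0},
  ],
)

```text
time: 6.5
position: [0.4259, -0.0446, 0.0315]
tool_rot: [0.732, 0.681, -0.0, -0.001]
ft_force: [0.8, -0.5, -2.0]
grip_width: 0.0481
```

Request:
step_arm(
  targets=[
    {"dx":0,"dy":0,"dz":0.0003,"rx":0,"ry":0,"rz":0},
    {"dx":0,"dy":0,"dz":0.0003,"rx":0,"ry":0,"rz":0},
    {"dx":0,"dy":0,"dz":0.0003,"rx":0,"ry":0,"rz":0},
    {"dx":0,"dy":0,"dz":0.0003,"rx":0,"ry":0,"rz":0},
    {"dx":0,"dy":0,"dz":0.0003,"rx":0,"ry":0,"rz":0},
  ],
  gripper=0.8,
)

```text
time: 7.12
position: [0.4259, -0.0446, 0.0313]
tool_rot: [0.732, 0.681, -0.0, -0.001]
ft_force: [1.0, -1.4, -0.4]
grip_width: 0.0694
```

```bash
python3 -c "
from h import *
go(.6598,-.0546,.15,103)"
```

```text
t7.12 p [ 0.4259 -0.0446  0.0313] case [-116.1 -239.8] w 0.0694 F [ 1.  -1.4 -0.4]
 d(mm) [   7.1  233.8 -119. ] rv [ -0.1  -0.1 -17.2]
```

Request:
step_arm(
  targets=[
    {"dx":0,"dy":0,"dz":-0.03,"rx":0,"ry":0,"rz":0},
    {"dx":0,"dy":0,"dz":-0.08,"rx":0,"ry":0,"rz":0},
    {"dx":0.001,"dy":0.04,"dz":-0.119,"rx":0,"ry":0,"rz":-3},
    {"dx":0.003,"dy":0.095,"dz":-0.119,"rx":0,"ry":0,"rz":-8},
    {"dx":0.005,"dy":0.15,"dz":-0.119,"rx":0,"ry":0,"rz":-12},
  ],
  gripper=0.5,
)

```text
time: 7.75
position: [0.5776, -0.0507, 0.1514]
tool_rot: [0.656, 0.755, 0.0, 0.0]
ft_force: [0.2, -0.7, -0.2]
grip_width: 0.044
```

```bash
python3 -c "
from h import *
go(.6598,-.0546,.10,103)"
```

```text
t7.75 p [ 0.5776 -0.0507  0.1514] case [  35.6 -234.3] w 0.044 F [ 0.2 -0.7 -0.2]
 d(mm) [-15.3  80.8  51.4] rv [ 0. -0. -5.]
```

Request:
step_arm(
  targets=[
    {"dx":-0.007,"dy":0.04,"dz":0,"rx":0,"ry":0,"rz":-2.5},
    {"dx":-0.0153,"dy":0.0808,"dz":0.0,"rx":0,"ry":0,"rz":-5},
    {"dx":-0.0153,"dy":0.0808,"dz":0.025,"rx":0,"ry":0,"rz":-5},
    {"dx":-0.0153,"dy":0.0808,"dz":0.051,"rx":0,"ry":0,"rz":-5},
    {"dx":-0.0153,"dy":0.0808,"dz":0.051,"rx":0,"ry":0,"rz":-5},
  ],
)

```text
time: 8.38
position: [0.6575, -0.054, 0.0978]
tool_rot: [0.623, 0.782, -0.001, -0.003]
ft_force: [0.4, -0.4, 0.2]
grip_width: 0.0435
```

```bash
python3 -c "
from h import *
go(.6598,-.0546,.046,103); shot('wrist','wr2.png');shot('top','top2.png')"
```

```text
t8.38 p [ 0.6575 -0.054   0.0978] case [ 115.5 -231.6] w 0.0435 F [ 0.4 -0.4  0.2]
 d(mm) [-1.2  2.3 51.8] rv [-0.3 -0.2 -0. ]
```

View pics/wr2.png

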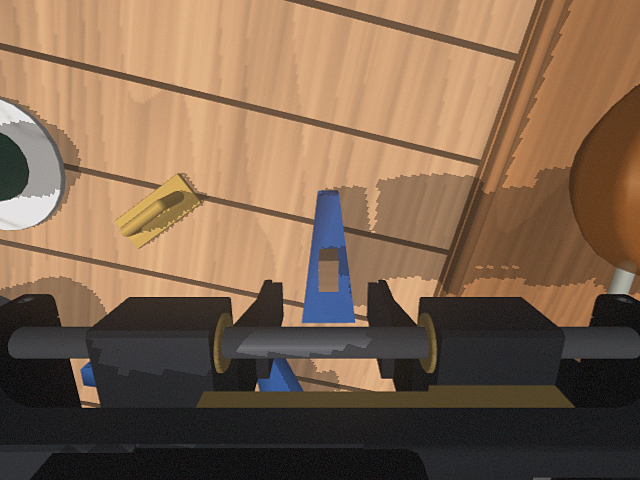

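View pics/top2.png

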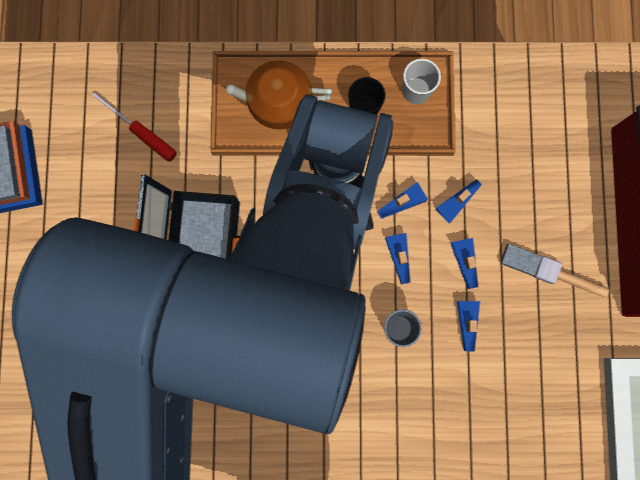

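```bash
python3 -c "
from h import *
c=load('wrist'); print(world(c,329,255,z=.048), world(c,329,255))
for u,v in [(250,310),(283,310),(367,310),(268,290)]: print(world(c,u,v))
im=cv2.resize(c['img'][230:420,200:440],(720,570),interpolation=cv2.INTER_CUBIC); cv2.imwrite('pics/fing.png',cv2.convertScaleAbs(im,alpha=2))"
```

```text
[ 0.65579318 -0.04074097  0.048     ] [ 0.65671744 -0.04436874  0.03699965]
[ 0.623998   -0.05067569  0.11158759]
[ 6.35401990e-01 -1.08674626e-01 -5.66057159e-04]
[ 0.67869365 -0.05424251  0.08137681]
[ 0.62810282 -0.04997679  0.09123312]
```

View pics/fing.png

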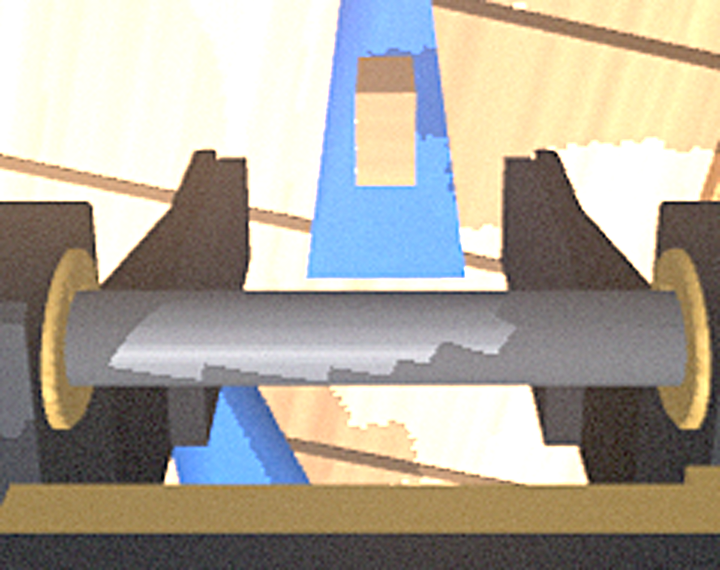

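Request:
step_arm(
  targets=[
    {"dx":-0.0012,"dy":0.0023,"dz":0.01,"rx":-0.3,"ry":-0.2,"rz":0},
    {"dx":-0.0012,"dy":0.0023,"dz":0.03,"rx":-0.3,"ry":-0.2,"rz":0},
    {"dx":-0.0012,"dy":0.0023,"dz":0.045,"rx":-0.3,"ry":-0.2,"rz":0},
    {"dx":-0.0012,"dy":0.0023,"dz":0.0518,"rx":-0.3,"ry":-0.2,"rz":0},
    {"dx":-0.0012,"dy":0.0023,"dz":0.0518,"rx":-0.3,"ry":-0.2,"rz":0},
  ],
)

```text
time: 9.1
position: [0.6617, -0.0551, 0.0477]
tool_rot: [0.623, 0.782, 0.001, 0.002]
ft_force: [0.1, -0.1, -1.0]
grip_width: 0.0435
```

```bash
python3 -c "
from h import *
go(.6598,-.0546,.046,103)"
```

```text
t9.10 p [ 0.6617 -0.0551  0.0477] case [ 119.8 -232.4] w 0.0435 F [ 0.1 -0.1 -1. ]
 d(mm) [ 0.9 -1.8  1.7] rv [ 0.2  0.1 -0. ]
```

Request:
step_arm(
  targets=[
    {"dx":0.0009,"dy":-0.0018,"dz":0.0015,"rx":0.2,"ry":0,"rz":0},
    {"dx":0.0009,"dy":-0.0018,"dz":0.0015,"rx":0.2,"ry":0,"rz":0},
    {"dx":0.0009,"dy":-0.0018,"dz":0.0015,"rx":0.2,"ry":0,"rz":0},
    {"dx":0.0009,"dy":-0.0018,"dz":0.0015,"rx":0.2,"ry":0,"rz":0},
    {"dx":0.0009,"dy":-0.0018,"dz":0.0015,"rx":0.2,"ry":0,"rz":0},
  ],
  gripper=0.05,
)

```text
time: 9.72
position: [0.6599, -0.0547, 0.0464]
tool_rot: [0.623, 0.782, -0.0, 0.001]
ft_force: [-0.3, 0.5, 0.8]
grip_width: 0.0122
```

Request:
step_arm(
  targets=[
    {"dx":0,"dy":0,"dz":0,"rx":0,"ry":0,"rz":0},
    {"dx":0,"dy":0,"dz":-0.02,"rx":0,"ry":0,"rz":0},
    {"dx":0,"dy":0,"dz":-0.05,"rx":0,"ry":0,"rz":0},
    {"dx":0,"dy":0,"dz":-0.09,"rx":0,"ry":0,"rz":0},
    {"dx":0,"dy":0,"dz":-0.1,"rx":0,"ry":0,"rz":0},
  ],
)

```text
time: 10.35
position: [0.662, -0.0549, 0.1507]
tool_rot: [0.623, 0.782, 0.001, 0.005]
ft_force: [0.4, -0.4, 0.1]
grip_width: 0.0118
```

```bash
python3 -c "
from h import *
x,y=case2w(.0695,0); print(x,y)
go(x,y,.15,85.65)"
```

```text
0.6291997929172867 0.18042850100814026
t10.35 p [ 0.662  -0.0549  0.1507] case [ 120.  -232.2] w 0.0118 F [ 0.4 -0.4  0.1]
 d(mm) [236.7  20.9  -0.5] rv [ 0.5  0.3 17.3]
```

Request:
step_arm(
  targets=[
    {"dx":0.048,"dy":0.004,"dz":0,"rx":0,"ry":0,"rz":4},
    {"dx":0.1,"dy":0.008,"dz":0.0,"rx":0,"ry":0,"rz":8},
    {"dx":0.155,"dy":0.013,"dz":0.0,"rx":0,"ry":0,"rz":13},
    {"dx":0.205,"dy":0.018,"dz":0.0,"rx":0.5,"ry":0.3,"rz":17.3},
    {"dx":0.2367,"dy":0.0209,"dz":0.0,"rx":0.5,"ry":0.3,"rz":17.3},
  ],
)

```text
time: 10.98
position: [0.628, 0.1829, 0.1492]
tool_rot: [0.733, 0.68, -0.0, -0.001]
ft_force: [1.2, -0.2, -0.6]
grip_width: 0.0119
```

Request:
step_arm(
  targets=[
    {"dx":0,"dy":0,"dz":0,"rx":0,"ry":0,"rz":0},
    {"dx":0,"dy":0,"dz":0,"rx":0,"ry":0,"rz":0},
    {"dx":0,"dy":0,"dz":0,"rx":0,"ry":0,"rz":0},
    {"dx":0,"dy":0,"dz":0,"rx":0,"ry":0,"rz":0},
    {"dx":0,"dy":0,"dz":0,"rx":0,"ry":0,"rz":0},
  ],
)

```text
time: 11.6
position: [0.6283, 0.182, 0.1492]
tool_rot: [0.733, 0.68, -0.0, -0.001]
ft_force: [0.3, -0.1, -1.0]
grip_width: 0.0116
```

```bash
python3 -c "
from h import *
x,y=case2w(.0695,0)
go(x,y,.08,85.65); shot('wrist','wr3.png')"
```

```text
t11.60 p [0.6283 0.182  0.1492] case [68.5  1.5] w 0.0116 F [ 0.3 -0.1 -1. ]
 d(mm) [-1.6  1.1 69.2] rv [-0.1 -0.   0. ]
```

View pics/wr3.png

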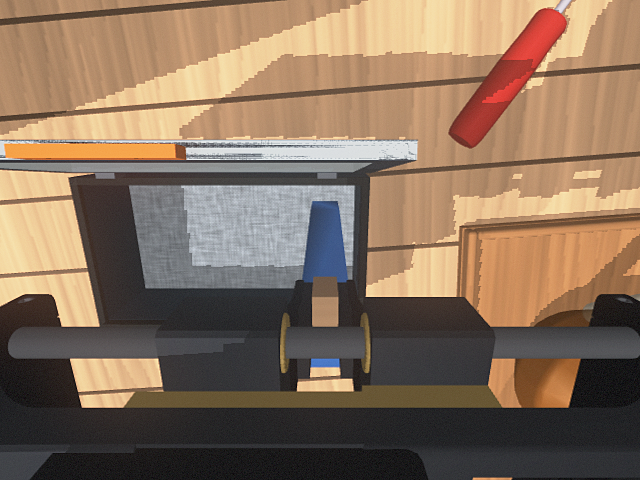

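```bash
python3 -c "
from h import *
c=load('wrist'); 
im=cv2.resize(c['img'][150:350,60:390],(792,480),interpolation=cv2.INTER_CUBIC); cv2.imwrite('pics/c3.png',cv2.convertScaleAbs(im,alpha=2.2))
P=cloud(c); Z=P[...,2]
k=(Z>.058)&(Z<.074); k[:165]=0;k[300:]=0
q=P[k]; xy=np.array([w2case(p)*1e3 for p in q]); 
s=(xy[:,0]>80)&(abs(xy[:,1])<45); print('x+',s.sum(),np.percentile(xy[s,0],[3,50,97]))
s=(xy[:,0]<-80)&(abs(xy[:,1])<45); print('x-',s.sum(),np.percentile(xy[s,0],[3,50,97]))
s=(xy[:,1]>40)&(abs(xy[:,0])<80); print('y+',s.sum(),np.percentile(xy[s,1],[3,50,97]))
"
```

```text
x+ 891 [91.54596743 93.70914277 96.5159441 ]
x- 1580 [-99.16582826 -94.88020206 -93.63040335]
y+ 2292 [51.58622211 54.27275606 58.61717888]
```

View pics/c3.png

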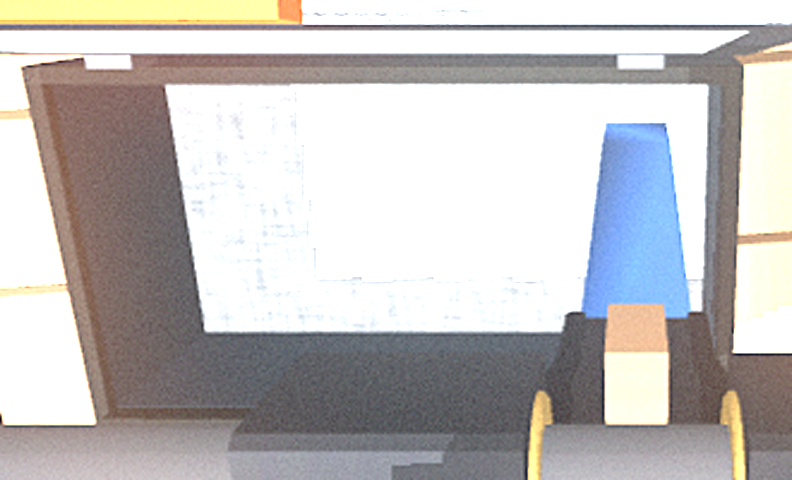

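Request:
step_arm(
  targets=[
    {"dx":-0.001,"dy":0.0,"dz":0.015,"rx":0,"ry":0,"rz":0},
    {"dx":-0.001,"dy":0.0,"dz":0.035,"rx":0,"ry":0,"rz":0},
    {"dx":-0.001,"dy":0.0,"dz":0.05,"rx":0,"ry":0,"rz":0},
    {"dx":-0.001,"dy":0.0,"dz":0.05,"rx":0,"ry":0,"rz":0},
    {"dx":-0.001,"dy":0.0,"dz":0.05,"rx":0,"ry":0,"rz":0},
  ],
)

```text
time: 12.28
position: [0.6284, 0.1813, 0.0993]
tool_rot: [0.733, 0.68, -0.0, -0.001]
ft_force: [-0.3, -0.2, -2.7]
grip_width: 0.0119
```

```bash
python3 -c "
from h import *
x,y=case2w(.0685,0.0005)
go(x,y,.0525,85.65)"
```

```text
t12.28 p [0.6284 0.1813 0.0993] case [68.7  0.8] w 0.0119 F [-0.3 -0.2 -2.7]
 d(mm) [-0.3 -0.1 46.8] rv [-0.1 -0.   0. ]
```

Request:
step_arm(
  targets=[
    {"dx":0,"dy":0.0,"dz":0.02,"rx":0,"ry":0,"rz":0},
    {"dx":0,"dy":0.0,"dz":0.035,"rx":0,"ry":0,"rz":0},
    {"dx":0,"dy":0.0,"dz":0.043,"rx":0,"ry":0,"rz":0},
    {"dx":0,"dy":0.0,"dz":0.047,"rx":0,"ry":0,"rz":0},
    {"dx":0,"dy":0.0,"dz":0.047,"rx":0,"ry":0,"rz":0},
  ],
)

```text
time: 12.9
position: [0.6286, 0.1814, 0.0525]
tool_rot: [0.733, 0.68, 0.0, -0.0]
ft_force: [0.7, 0.3, -0.7]
grip_width: 0.0116
```

```bash
python3 -c "
from h import *
x,y=case2w(.0685,0.0005)
go(x,y,.0525,85.65)"
```

```text
t12.90 p [0.6286 0.1814 0.0525] case [68.8  0.9] w 0.0116 F [ 0.7  0.3 -0.7]
 d(mm) [-0.4 -0.3 -0. ] rv [-0. -0.  0.]
```

Request:
step_arm(
  targets=[
    {"dx":0,"dy":0.0,"dz":0.0004,"rx":0,"ry":0,"rz":0},
    {"dx":0,"dy":0.0,"dz":0.0004,"rx":0,"ry":0,"rz":0},
    {"dx":0,"dy":0.0,"dz":0.0004,"rx":0,"ry":0,"rz":0},
    {"dx":0,"dy":0.0,"dz":-0.005,"rx":0,"ry":0,"rz":0},
    {"dx":0,"dy":0.0,"dz":-0.02,"rx":0,"ry":0,"rz":0},
  ],
  gripper=0.18,
)

```text
time: 13.52
position: [0.628, 0.1813, 0.0725]
tool_rot: [0.733, 0.68, -0.001, -0.001]
ft_force: [-0.4, -0.2, 0.4]
grip_width: 0.0156
```

Request:
step_arm(
  targets=[
    {"dx":0,"dy":0.0,"dz":-0.04,"rx":0,"ry":0,"rz":0},
    {"dx":0,"dy":0.0,"dz":-0.1,"rx":0,"ry":0,"rz":0},
    {"dx":0,"dy":0.0,"dz":-0.11,"rx":0,"ry":0,"rz":0},
    {"dx":0,"dy":0.0,"dz":-0.11,"rx":0,"ry":0,"rz":0},
    {"dx":0,"dy":0.0,"dz":-0.11,"rx":0,"ry":0,"rz":0},
  ],
  gripper=0.18,
)

```text
time: 14.15
position: [0.6269, 0.1811, 0.1809]
tool_rot: [0.733, 0.68, -0.002, -0.002]
ft_force: [0.2, -0.1, -0.4]
grip_width: 0.0158
```

```bash
python3 -c "
from h import *
go(.5456,-.1755,.15,10.8); shot('wrist','wr4.png')"
```

```text
t14.15 p [0.6269 0.1811 0.1809] case [67.2  0.4] w 0.0158 F [ 0.2 -0.1 -0.4]
 d(mm) [-361.6  -54.2   31.4] rv [-0.3  0.2 74.9]
```

View pics/wr4.png

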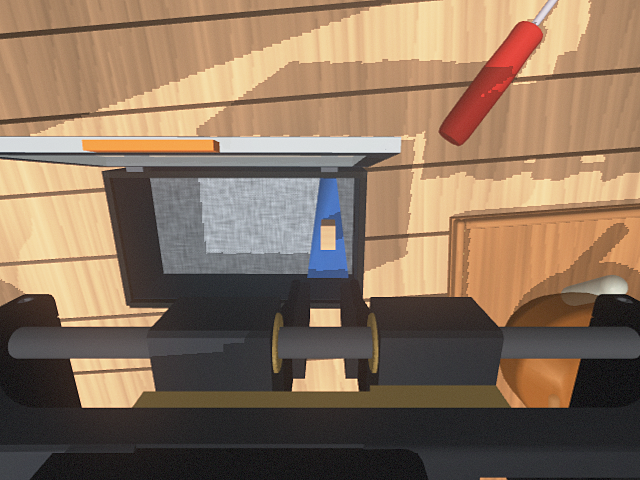

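Request:
step_arm(
  targets=[
    {"dx":-0.045,"dy":-0.007,"dz":0,"rx":0,"ry":0,"rz":9},
    {"dx":-0.09,"dy":-0.014,"dz":0.0,"rx":0,"ry":0,"rz":18},
    {"dx":-0.135,"dy":-0.02,"dz":0.0,"rx":0,"ry":0,"rz":27},
    {"dx":-0.18,"dy":-0.027,"dz":0.0,"rx":0,"ry":0,"rz":36},
    {"dx":-0.225,"dy":-0.034,"dz":0.0,"rx":0,"ry":0,"rz":45},
  ],
  gripper=0.45,
)

```text
time: 14.82
position: [0.5748, -0.0419, 0.1791]
tool_rot: [0.938, 0.345, -0.004, -0.002]
ft_force: [0.8, 0.6, -0.5]
grip_width: 0.0389
```

```bash
python3 -c "
from h import *
go(.5456,-.1755,.12,10.8)"
```

```text
t14.82 p [ 0.5748 -0.0419  0.1791] case [  32.1 -225.9] w 0.0389 F [ 0.8  0.6 -0.5]
 d(mm) [-108.4   83.2   59.3] rv [-0.3  0.5 29.6]
```

Request:
step_arm(
  targets=[
    {"dx":-0.036,"dy":0.028,"dz":0.01,"rx":0,"ry":0,"rz":10},
    {"dx":-0.072,"dy":0.056,"dz":0.02,"rx":0,"ry":0,"rz":20},
    {"dx":-0.1084,"dy":0.0832,"dz":0.04,"rx":-0.3,"ry":0.5,"rz":29.6},
    {"dx":-0.1084,"dy":0.0832,"dz":0.059,"rx":-0.3,"ry":0.5,"rz":29.6},
    {"dx":-0.1084,"dy":0.0832,"dz":0.059,"rx":-0.3,"ry":0.5,"rz":29.6},
  ],
)

```text
time: 15.45
position: [0.5434, -0.1751, 0.1175]
tool_rot: [0.996, 0.093, -0.003, -0.002]
ft_force: [0.7, -0.5, -0.2]
grip_width: 0.0391
```

```bash
python3 -c "
from h import *
go(.5456,-.1755,.046,10.8)"
```

```text
t15.45 p [ 0.5434 -0.1751  0.1175] case [  10.9 -361. ] w 0.0391 F [ 0.7 -0.5 -0.2]
 d(mm) [ 2.4  1.1 71.5] rv [-0.2  0.3 -0.1]
```

Request:
step_arm(
  targets=[
    {"dx":0.0024,"dy":0.0011,"dz":0.025,"rx":-0.2,"ry":0.3,"rz":0},
    {"dx":0.0024,"dy":0.0011,"dz":0.05,"rx":-0.2,"ry":0.3,"rz":0},
    {"dx":0.0024,"dy":0.0011,"dz":0.065,"rx":-0.2,"ry":0.3,"rz":0},
    {"dx":0.0024,"dy":0.0011,"dz":0.0705,"rx":-0.2,"ry":0.3,"rz":0},
    {"dx":0.0024,"dy":0.0011,"dz":0.0705,"rx":-0.2,"ry":0.3,"rz":0},
  ],
)

```text
time: 16.08
position: [0.5459, -0.1754, 0.0471]
tool_rot: [0.996, 0.094, 0.0, -0.0]
ft_force: [-0.2, 0.4, 0.2]
grip_width: 0.039
```

```bash
python3 -c "
from h import *
go(.5456,-.1755,.046,10.8)"
```

```text
t16.07 p [ 0.5459 -0.1754  0.0471] case [  13.4 -361.1] w 0.039 F [-0.2  0.4  0.2]
 d(mm) [-0.3  0.1  1.1] rv [-0.  -0.  -0.1]
```

Request:
step_arm(
  targets=[
    {"dx":0,"dy":0,"dz":0.001,"rx":0,"ry":0,"rz":0},
    {"dx":0,"dy":0,"dz":0.001,"rx":0,"ry":0,"rz":0},
    {"dx":0,"dy":0,"dz":0.001,"rx":0,"ry":0,"rz":0},
    {"dx":0,"dy":0,"dz":0.001,"rx":0,"ry":0,"rz":0},
    {"dx":0,"dy":0,"dz":0.001,"rx":0,"ry":0,"rz":0},
  ],
  gripper=0.05,
)

```text
time: 16.7
position: [0.5459, -0.1754, 0.0463]
tool_rot: [0.996, 0.094, 0.0, -0.0]
ft_force: [0.6, 0.7, 1.3]
grip_width: 0.0119
```

Request:
step_arm(
  targets=[
    {"dx":0,"dy":0,"dz":0,"rx":0,"ry":0,"rz":0},
    {"dx":0,"dy":0,"dz":-0.02,"rx":0,"ry":0,"rz":0},
    {"dx":0,"dy":0,"dz":-0.05,"rx":0,"ry":0,"rz":0},
    {"dx":0,"dy":0,"dz":-0.09,"rx":0,"ry":0,"rz":0},
    {"dx":0,"dy":0,"dz":-0.104,"rx":0,"ry":0,"rz":0},
  ],
)

```text
time: 17.32
position: [0.5469, -0.1761, 0.1523]
tool_rot: [0.996, 0.094, 0.002, 0.001]
ft_force: [0.5, -0.3, -0.9]
grip_width: 0.0116
```

```bash
python3 -c "
from h import *
x,y=case2w(.0685-.0290,0.0005); print(x,y)
go(x,y,.15,85.65)"
```

```text
0.5993241376939389 0.18320252786014654
t17.32 p [ 0.5469 -0.1761  0.1523] case [  14.5 -361.7] w 0.0116 F [ 0.5 -0.3 -0.9]
 d(mm) [ 118.5 -343.2    2.1] rv [  0.2  -0.1 -74.9]
```

Request:
step_arm(
  targets=[
    {"dx":0.016,"dy":-0.046,"dz":0,"rx":0,"ry":0,"rz":-10},
    {"dx":0.032,"dy":-0.092,"dz":0.0,"rx":0,"ry":0,"rz":-20},
    {"dx":0.048,"dy":-0.138,"dz":0.0,"rx":0,"ry":0,"rz":-30},
    {"dx":0.064,"dy":-0.184,"dz":0.0,"rx":0,"ry":0,"rz":-40},
    {"dx":0.08,"dy":-0.23,"dz":0.0,"rx":0,"ry":0,"rz":-50},
  ],
)

```text
time: 17.95
position: [0.5821, 0.0664, 0.151]
tool_rot: [0.861, 0.508, 0.001, 0.001]
ft_force: [1.7, 1.1, -1.4]
grip_width: 0.0119
```

```bash
python3 -c "
from h import *
x,y=case2w(.0405,0.0005); print(x,y)
go(x,y,.15,85.65)"
```

```text
0.6003212570164898 0.18312667895378884
t17.95 p [0.5821 0.0664 0.151 ] case [  31.2 -117.3] w 0.0119 F [ 1.7  1.1 -1.4]
 d(mm) [111.  -40.5   1. ] rv [  0.2   0.  -24.6]
```

Request:
step_arm(
  targets=[
    {"dx":0.037,"dy":-0.014,"dz":0,"rx":0,"ry":0,"rz":-8},
    {"dx":0.074,"dy":-0.027,"dz":0.0,"rx":0,"ry":0,"rz":-17},
    {"dx":0.111,"dy":-0.0405,"dz":0.0,"rx":0,"ry":0,"rz":-24.6},
    {"dx":0.111,"dy":-0.0405,"dz":0.0,"rx":0.2,"ry":0,"rz":-24.6},
    {"dx":0.111,"dy":-0.0405,"dz":0.0,"rx":0.2,"ry":0,"rz":-24.6},
  ],
)

```text
time: 18.58
position: [0.5996, 0.1826, 0.15]
tool_rot: [0.733, 0.68, -0.001, -0.001]
ft_force: [-0.0, -0.1, -1.1]
grip_width: 0.0118
```

```bash
python3 -c "
from h import *
x,y=case2w(.0405,0.0005); print(x,y)
go(x,y,.10,85.65); shot('wrist','wr5.png')"
```

```text
0.6003212570164898 0.18312667895378884
t18.57 p [0.5996 0.1826 0.15  ] case [39.8 -0.1] w 0.0118 F [-0.  -0.1 -1.1]
 d(mm) [ 0.6  0.8 50. ] rv [-0.2  0.1 -0. ]
```

View pics/wr5.png

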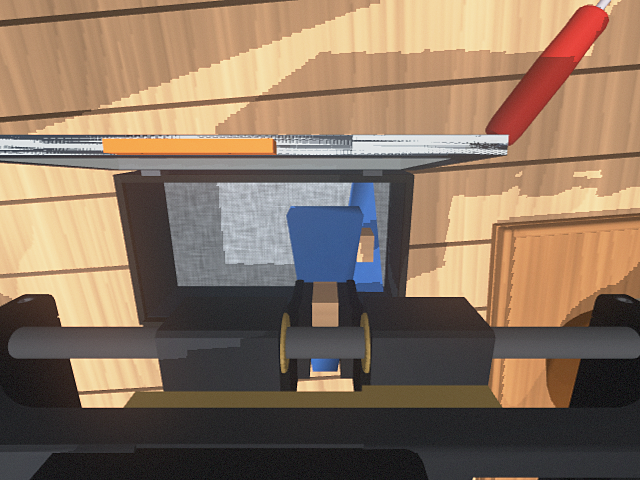

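Request:
step_arm(
  targets=[
    {"dx":0.0006,"dy":0,"dz":0.02,"rx":-0.2,"ry":0.1,"rz":0},
    {"dx":0.0006,"dy":0.0,"dz":0.04,"rx":-0.2,"ry":0.1,"rz":0},
    {"dx":0.0006,"dy":0.0,"dz":0.055,"rx":-0.2,"ry":0.1,"rz":0},
    {"dx":0.0006,"dy":0.0,"dz":0.055,"rx":-0.2,"ry":0.1,"rz":0},
    {"dx":0.0006,"dy":0.0,"dz":0.055,"rx":-0.2,"ry":0.1,"rz":0},
  ],
)

```text
time: 19.25
position: [0.6002, 0.1824, 0.0956]
tool_rot: [0.734, 0.679, 0.001, 0.0]
ft_force: [0.1, 0.6, -0.6]
grip_width: 0.0119
```

```bash
python3 -c "
from h import *
x,y=case2w(.0400,0.0005); print(x,y)
go(x,y,.0525,85.65)"
```

```text
0.5998226973552143 0.1831646034069677
t19.25 p [0.6002 0.1824 0.0956] case [40.4 -0.3] w 0.0119 F [ 0.1  0.6 -0.6]
 d(mm) [ 0.7 -0.5 43.1] rv [ 0.1 -0.1 -0.1]
```

Request:
step_arm(
  targets=[
    {"dx":0.0007,"dy":-0.0005,"dz":0.01,"rx":0.1,"ry":-0.1,"rz":0},
    {"dx":0.0007,"dy":-0.0005,"dz":0.024,"rx":0.1,"ry":-0.1,"rz":0},
    {"dx":0.0007,"dy":-0.0005,"dz":0.036,"rx":0.1,"ry":-0.1,"rz":0},
    {"dx":0.0007,"dy":-0.0005,"dz":0.0431,"rx":0.1,"ry":-0.1,"rz":0},
    {"dx":0.0007,"dy":-0.0005,"dz":0.0431,"rx":0.1,"ry":-0.1,"rz":0},
  ],
)

```text
time: 19.88
position: [0.5996, 0.1831, 0.0519]
tool_rot: [0.734, 0.679, -0.001, 0.0]
ft_force: [1.0, 0.2, -0.9]
grip_width: 0.0117
```

```bash
python3 -c "
from h import *
x,y=case2w(.0405,0.0005); print(x,y)
go(x,y,.0522,85.65)"
```

```text
0.6003212570164898 0.18312667895378884
t19.88 p [0.5996 0.1831 0.0519] case [39.8  0.5] w 0.0117 F [ 1.   0.2 -0.9]
 d(mm) [ 0.   0.7 -0.3] rv [-0.   0.1 -0.1]
```

Request:
step_arm(
  targets=[
    {"dx":0,"dy":0.0007,"dz":0.0,"rx":0,"ry":0,"rz":0},
    {"dx":0,"dy":0.0007,"dz":0.0,"rx":0,"ry":0,"rz":0},
    {"dx":0,"dy":0.0007,"dz":0.0,"rx":0,"ry":0,"rz":0},
    {"dx":0,"dy":0.0007,"dz":0.0,"rx":0,"ry":0,"rz":0},
    {"dx":0,"dy":0.0007,"dz":-0.01,"rx":0,"ry":0,"rz":0},
  ],
  gripper=0.17,
)

```text
time: 20.5
position: [0.5996, 0.183, 0.0616]
tool_rot: [0.734, 0.679, -0.001, -0.0]
ft_force: [0.0, 0.2, -0.0]
grip_width: 0.0147
```

Request:
step_arm(
  targets=[
    {"dx":0,"dy":0,"dz":-0.03,"rx":0,"ry":0,"rz":0},
    {"dx":0,"dy":0,"dz":-0.08,"rx":0,"ry":0,"rz":0},
    {"dx":0,"dy":0,"dz":-0.118,"rx":0,"ry":0,"rz":0},
    {"dx":0,"dy":0,"dz":-0.118,"rx":0,"ry":0,"rz":0},
    {"dx":0,"dy":0,"dz":-0.118,"rx":0,"ry":0,"rz":0},
  ],
)

```text
time: 21.12
position: [0.5993, 0.183, 0.1795]
tool_rot: [0.734, 0.679, -0.002, -0.001]
ft_force: [-0.6, -0.4, -0.5]
grip_width: 0.0146
```

```bash
python3 -c "
from h import *
go(.651,-.1776,.18,119.5); shot('wrist','wr6.png')"
```

```text
t21.12 p [0.5993 0.183  0.1795] case [39.5  0.3] w 0.0146 F [-0.6 -0.4 -0.5]
 d(mm) [-3.555e+02  7.950e+01 -2.000e-01] rv [ -0.2   0.  -33.9]
```

View pics/wr6.png

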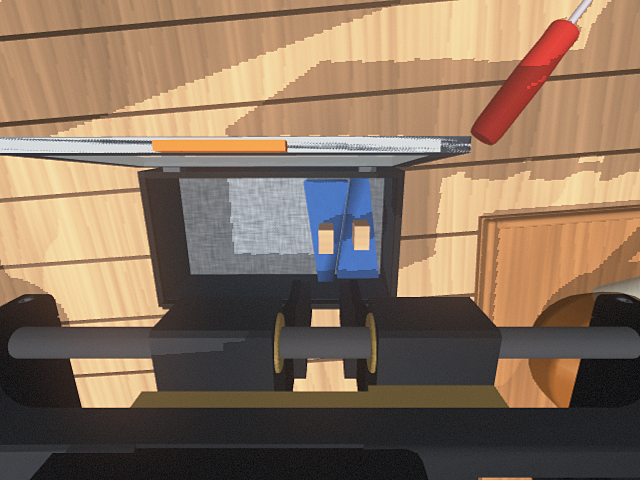

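Request:
step_arm(
  targets=[
    {"dx":-0.055,"dy":0.012,"dz":0,"rx":0,"ry":0,"rz":-5},
    {"dx":-0.11,"dy":0.025,"dz":0,"rx":0,"ry":0,"rz":-10},
    {"dx":-0.165,"dy":0.037,"dz":0,"rx":0,"ry":0,"rz":-15},
    {"dx":-0.22,"dy":0.049,"dz":0,"rx":0,"ry":0,"rz":-20},
    {"dx":-0.275,"dy":0.0615,"dz":0,"rx":0,"ry":0,"rz":-25},
  ],
  gripper=0.45,
)

```text
time: 21.8
position: [0.6379, -0.0974, 0.1767]
tool_rot: [0.568, 0.823, -0.002, -0.004]
ft_force: [-0.4, -0.8, 0.3]
grip_width: 0.0386
```

```bash
python3 -c "
from h import *
go(.651,-.1776,.11,119.5)"
```

```text
t21.80 p [ 0.6379 -0.0974  0.1767] case [  99.2 -276.4] w 0.0386 F [-0.4 -0.8  0.3]
 d(mm) [-79.8 -15.6  66.6] rv [-0.4 -0.2 -8.8]
```

Request:
step_arm(
  targets=[
    {"dx":-0.04,"dy":-0.008,"dz":0,"rx":0,"ry":0,"rz":-4},
    {"dx":-0.0798,"dy":-0.0156,"dz":0.01,"rx":0,"ry":0,"rz":-8.8},
    {"dx":-0.0798,"dy":-0.0156,"dz":0.04,"rx":-0.4,"ry":-0.2,"rz":-8.8},
    {"dx":-0.0798,"dy":-0.0156,"dz":0.066,"rx":-0.4,"ry":-0.2,"rz":-8.8},
    {"dx":-0.0798,"dy":-0.0156,"dz":0.066,"rx":-0.4,"ry":-0.2,"rz":-8.8},
  ],
)

```text
time: 22.42
position: [0.648, -0.1766, 0.1064]
tool_rot: [0.504, 0.864, -0.001, -0.005]
ft_force: [0.5, -0.2, -0.1]
grip_width: 0.0386
```

```bash
python3 -c "
from h import *
go(.651,-.1776,.046,119.5)"
```

```text
t22.43 p [ 0.648  -0.1766  0.1064] case [ 115.3 -354.5] w 0.0386 F [ 0.5 -0.2 -0.1]
 d(mm) [-2.8  2.5 60.3] rv [-0.4 -0.4 -0. ]
```

Request:
step_arm(
  targets=[
    {"dx":-0.002,"dy":0.0012,"dz":0.02,"rx":-0.2,"ry":-0.2,"rz":0},
    {"dx":-0.002,"dy":0.0012,"dz":0.04,"rx":-0.2,"ry":-0.2,"rz":0},
    {"dx":-0.002,"dy":0.0012,"dz":0.055,"rx":-0.2,"ry":-0.2,"rz":0},
    {"dx":-0.002,"dy":0.0012,"dz":0.06,"rx":-0.2,"ry":-0.2,"rz":0},
    {"dx":-0.002,"dy":0.0012,"dz":0.06,"rx":-0.2,"ry":-0.2,"rz":0},
  ],
)

```text
time: 23.05
position: [0.6495, -0.1775, 0.0462]
tool_rot: [0.504, 0.864, -0.0, -0.003]
ft_force: [0.7, -0.2, 0.4]
grip_width: 0.0391
```

```bash
python3 -c "
from h import *
go(.651,-.1776,.046,119.5)"
```

```text
t23.05 p [ 0.6495 -0.1775  0.0462] case [ 116.9 -355.3] w 0.0391 F [ 0.7 -0.2  0.4]
 d(mm) [-0.9  1.2  0.2] rv [-0.2 -0.2 -0. ]
```

Request:
step_arm(
  targets=[
    {"dx":-0.0009,"dy":0.0012,"dz":0,"rx":-0.2,"ry":-0.2,"rz":0},
    {"dx":-0.0009,"dy":0.0012,"dz":0,"rx":-0.2,"ry":-0.2,"rz":0},
    {"dx":-0.0009,"dy":0.0012,"dz":0,"rx":-0.2,"ry":-0.2,"rz":0},
    {"dx":-0.0009,"dy":0.0012,"dz":0,"rx":-0.2,"ry":-0.2,"rz":0},
    {"dx":-0.0009,"dy":0.0012,"dz":0,"rx":-0.2,"ry":-0.2,"rz":0},
  ],
  gripper=0.05,
)

```text
time: 23.68
position: [0.6511, -0.1777, 0.0465]
tool_rot: [0.504, 0.864, 0.0, -0.0]
ft_force: [-0.4, 0.2, 0.9]
grip_width: 0.012
```

Request:
step_arm(
  targets=[
    {"dx":0,"dy":0,"dz":0,"rx":0,"ry":0,"rz":0},
    {"dx":0,"dy":0,"dz":-0.02,"rx":0,"ry":0,"rz":0},
    {"dx":0,"dy":0,"dz":-0.05,"rx":0,"ry":0,"rz":0},
    {"dx":0,"dy":0,"dz":-0.09,"rx":0,"ry":0,"rz":0},
    {"dx":0,"dy":0,"dz":-0.104,"rx":0,"ry":0,"rz":0},
  ],
)

```text
time: 24.3
position: [0.6528, -0.1786, 0.1544]
tool_rot: [0.504, 0.864, 0.001, 0.003]
ft_force: [1.2, -0.3, -0.4]
grip_width: 0.0116
```

```bash
python3 -c "
from h import *
x,y=case2w(.0118,0.0005); print(x,y)
go(x,y,.15,85.65)"
```

```text
0.5717039324592793 0.18530354256625467
t24.30 p [ 0.6528 -0.1786  0.1544] case [ 120.3 -356.2] w 0.0116 F [ 1.2 -0.3 -0.4]
 d(mm) [356.7 108.6   3.3] rv [ 0.3  0.2 33.9]
```

Request:
step_arm(
  targets=[
    {"dx":0.055,"dy":0.017,"dz":0,"rx":0,"ry":0,"rz":5},
    {"dx":0.11,"dy":0.034,"dz":0,"rx":0,"ry":0,"rz":10},
    {"dx":0.165,"dy":0.05,"dz":0,"rx":0,"ry":0,"rz":15},
    {"dx":0.22,"dy":0.067,"dz":0,"rx":0,"ry":0,"rz":20},
    {"dx":0.27,"dy":0.083,"dz":0,"rx":0,"ry":0,"rz":25},
  ],
)

```text
time: 24.92
position: [0.5909, 0.0992, 0.1533]
tool_rot: [0.68, 0.733, 0.001, 0.002]
ft_force: [0.1, 0.1, -2.0]
grip_width: 0.0119
```

```bash
python3 -c "
from h import *
x,y=case2w(.0118,0.0005)
go(x,y,.15,85.65)"
```

```text
t24.93 p [0.5909 0.0992 0.1533] case [ 37.5 -83.9] w 0.0119 F [ 0.1  0.1 -2. ]
 d(mm) [ 87.3 -12.7   3. ] rv [0.3 0.1 8.7]
```

Request:
step_arm(
  targets=[
    {"dx":0.03,"dy":-0.006,"dz":0,"rx":0,"ry":0,"rz":4},
    {"dx":0.06,"dy":-0.0127,"dz":0,"rx":0,"ry":0,"rz":8.7},
    {"dx":0.087,"dy":-0.0127,"dz":0,"rx":0.3,"ry":0,"rz":8.7},
    {"dx":0.087,"dy":-0.0127,"dz":0.01,"rx":0.3,"ry":0,"rz":8.7},
    {"dx":0.087,"dy":-0.0127,"dz":0.03,"rx":0.3,"ry":0,"rz":8.7},
  ],
)

```text
time: 25.55
position: [0.5722, 0.1847, 0.1229]
tool_rot: [0.733, 0.68, -0.0, 0.001]
ft_force: [0.6, -0.1, -0.5]
grip_width: 0.0121
```

```bash
python3 -c "
from h import *
x,y=case2w(.0115,0.0005)
go(x,y,.1,85.65); shot('wrist','wr7.png')"
```

```text
t25.55 p [0.5722 0.1847 0.1229] case [12.4 -0.1] w 0.0121 F [ 0.6 -0.1 -0.5]
 d(mm) [ 0.6 -0.9 22.9] rv [0.1 0.1 0. ]
```

View pics/wr7.png

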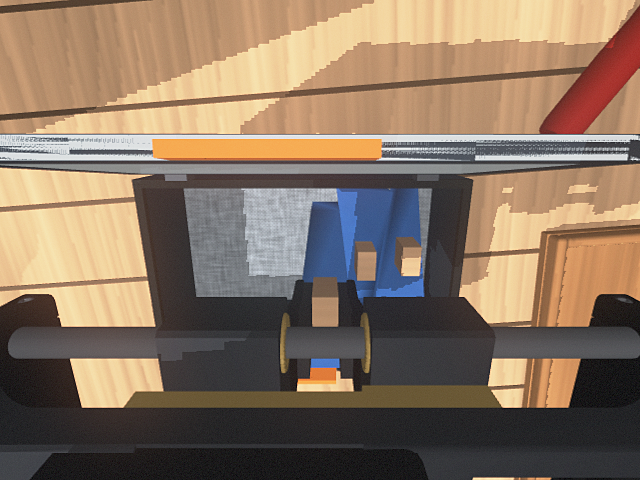

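Request:
step_arm(
  targets=[
    {"dx":0.0006,"dy":-0.0014,"dz":0.01,"rx":0.1,"ry":0.1,"rz":0},
    {"dx":0.0006,"dy":-0.0014,"dz":0.025,"rx":0.1,"ry":0.1,"rz":0},
    {"dx":0.0006,"dy":-0.0014,"dz":0.035,"rx":0.1,"ry":0.1,"rz":0},
    {"dx":0.0006,"dy":-0.0014,"dz":0.035,"rx":0.1,"ry":0.1,"rz":0},
    {"dx":0.0006,"dy":-0.0014,"dz":0.035,"rx":0.1,"ry":0.1,"rz":0},
  ],
)

```text
time: 26.22
position: [0.569, 0.1846, 0.085]
tool_rot: [0.733, 0.68, -0.002, -0.002]
ft_force: [0.4, -0.8, -1.1]
grip_width: 0.0115
```

```bash
python3 -c "
from h import *
x,y=case2w(.0115,0.0005)
go(x,y,.0522,85.65)"
```

```text
t26.23 p [0.569  0.1846 0.085 ] case [ 9.2 -0.4] w 0.0115 F [ 0.4 -0.8 -1.1]
 d(mm) [ 0.9  2.5 32.8] rv [-0.3  0.1 -0. ]
```

Request:
step_arm(
  targets=[
    {"dx":0.0009,"dy":0.0018,"dz":0.0,"rx":-0.2,"ry":0.1,"rz":0},
    {"dx":0.0009,"dy":0.0018,"dz":0.01,"rx":-0.2,"ry":0.1,"rz":0},
    {"dx":0.0009,"dy":0.0018,"dz":0.022,"rx":-0.2,"ry":0.1,"rz":0},
    {"dx":0.0009,"dy":0.0018,"dz":0.0325,"rx":-0.2,"ry":0.1,"rz":0},
    {"dx":0.0009,"dy":0.0018,"dz":0.0328,"rx":-0.2,"ry":0.1,"rz":0},
  ],
)

```text
time: 26.85
position: [0.5702, 0.1853, 0.0511]
tool_rot: [0.733, 0.68, -0.001, -0.001]
ft_force: [-0.3, -0.1, -1.0]
grip_width: 0.0118
```

```bash
python3 -c "
from h import *
x,y=case2w(.0118,0.0005)
go(x,y,.0522,85.65)"
```

```text
t26.85 p [0.5702 0.1853 0.0511] case [10.3  0.4] w 0.0118 F [-0.3 -0.1 -1. ]
 d(mm) [ 0.1  1.4 -1.1] rv [-0.2 -0.  -0. ]
```

Request:
step_arm(
  targets=[
    {"dx":0,"dy":0.0018,"dz":-0.0005,"rx":-0.1,"ry":0,"rz":0},
    {"dx":0,"dy":0.0018,"dz":-0.0005,"rx":-0.1,"ry":0,"rz":0},
    {"dx":0,"dy":0.0018,"dz":-0.0005,"rx":-0.1,"ry":0,"rz":0},
    {"dx":0,"dy":0.0018,"dz":-0.0005,"rx":-0.1,"ry":0,"rz":0},
    {"dx":0,"dy":0.0018,"dz":-0.0005,"rx":-0.1,"ry":0,"rz":0},
  ],
)

```text
time: 27.48
position: [0.572, 0.1852, 0.0517]
tool_rot: [0.733, 0.68, -0.0, -0.001]
ft_force: [-0.8, -0.1, -0.8]
grip_width: 0.012
```

```bash
python3 -c "
from h import *
x,y=case2w(.0118,0.0005)
go(x,y,.0522,85.65)"
```

```text
t27.48 p [0.572  0.1852 0.0517] case [12.1  0.4] w 0.012 F [-0.8 -0.1 -0.8]
 d(mm) [ 0.1 -0.3 -0.5] rv [-0.1 -0.  -0. ]
```

Request:
step_arm(
  targets=[
    {"dx":0,"dy":0,"dz":0.0,"rx":0,"ry":0,"rz":0},
    {"dx":0,"dy":0,"dz":0.0,"rx":0,"ry":0,"rz":0},
    {"dx":0,"dy":0,"dz":0.0,"rx":0,"ry":0,"rz":0},
    {"dx":0,"dy":0,"dz":0.0,"rx":0,"ry":0,"rz":0},
    {"dx":0,"dy":0,"dz":-0.01,"rx":0,"ry":0,"rz":0},
  ],
  gripper=0.17,
)

```text
time: 28.1
position: [0.5714, 0.1851, 0.0613]
tool_rot: [0.733, 0.68, -0.001, -0.001]
ft_force: [-0.9, 0.9, 0.1]
grip_width: 0.0148
```

Request:
step_arm(
  targets=[
    {"dx":0,"dy":0,"dz":-0.03,"rx":0,"ry":0,"rz":0},
    {"dx":0,"dy":0,"dz":-0.08,"rx":0,"ry":0,"rz":0},
    {"dx":0,"dy":0,"dz":-0.118,"rx":0,"ry":0,"rz":0},
    {"dx":0,"dy":0,"dz":-0.118,"rx":0,"ry":0,"rz":0},
    {"dx":0,"dy":0,"dz":-0.118,"rx":0,"ry":0,"rz":0},
  ],
)

```text
time: 28.72
position: [0.5711, 0.1849, 0.1792]
tool_rot: [0.733, 0.68, -0.002, -0.001]
ft_force: [1.2, -1.1, -0.6]
grip_width: 0.0147
```

```bash
python3 -c "
from h import *
go(.5366,-.2985,.18,11.9); shot('wrist','wr8.png')"
```

```text
t28.73 p [0.5711 0.1849 0.1792] case [11.3  0.1] w 0.0147 F [ 1.2 -1.1 -0.6]
 d(mm) [-484.7    2.3   -0.6] rv [-0.2  0.2 73.7]
```

View pics/wr8.png

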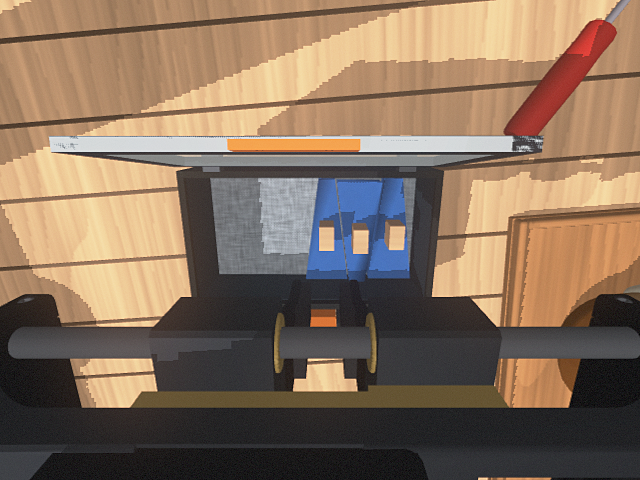

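Request:
step_arm(
  targets=[
    {"dx":-0.058,"dy":0,"dz":0,"rx":0,"ry":0,"rz":9},
    {"dx":-0.116,"dy":0,"dz":0,"rx":0,"ry":0,"rz":18},
    {"dx":-0.174,"dy":0.001,"dz":0,"rx":0,"ry":0,"rz":27},
    {"dx":-0.232,"dy":0.001,"dz":0,"rx":0,"ry":0,"rz":36},
    {"dx":-0.29,"dy":0.0015,"dz":0,"rx":0,"ry":0,"rz":45},
  ],
  gripper=0.45,
)

```text
time: 29.4
position: [0.5489, -0.1058, 0.1769]
tool_rot: [0.939, 0.345, -0.004, -0.002]
ft_force: [0.7, 0.0, -0.1]
grip_width: 0.0389
```

```bash
python3 -c "
from h import *
go(.5366,-.2985,.12,11.9)"
```

```text
t29.40 p [ 0.5489 -0.1058  0.1769] case [  11.1 -291.5] w 0.0389 F [ 0.7  0.  -0.1]
 d(mm) [-133.7  139.3   56.8] rv [-0.3  0.4 28.4]
```

Request:
step_arm(
  targets=[
    {"dx":-0.04,"dy":0.042,"dz":0,"rx":0,"ry":0,"rz":9},
    {"dx":-0.08,"dy":0.084,"dz":0.01,"rx":0,"ry":0,"rz":18},
    {"dx":-0.12,"dy":0.125,"dz":0.02,"rx":0,"ry":0,"rz":28.4},
    {"dx":-0.1337,"dy":0.1393,"dz":0.04,"rx":-0.3,"ry":0.4,"rz":28.4},
    {"dx":-0.1337,"dy":0.1393,"dz":0.055,"rx":-0.3,"ry":0.4,"rz":28.4},
  ],
)

```text
time: 30.02
position: [0.5353, -0.2994, 0.1192]
tool_rot: [0.995, 0.103, -0.002, -0.001]
ft_force: [-0.4, 0.8, 0.1]
grip_width: 0.0392
```

```bash
python3 -c "
from h import *
go(.5366,-.2985,.046,11.9)"
```

```text
t30.02 p [ 0.5353 -0.2994  0.1192] case [  12.2 -485.6] w 0.0392 F [-0.4  0.8  0.1]
 d(mm) [ 1.7 -0.5 73.2] rv [-0.1  0.2 -0.1]
```

Request:
step_arm(
  targets=[
    {"dx":0.002,"dy":0,"dz":0.025,"rx":-0.1,"ry":0.2,"rz":0},
    {"dx":0.002,"dy":0,"dz":0.05,"rx":-0.1,"ry":0.2,"rz":0},
    {"dx":0.002,"dy":0,"dz":0.066,"rx":-0.1,"ry":0.2,"rz":0},
    {"dx":0.002,"dy":0,"dz":0.0725,"rx":-0.1,"ry":0.2,"rz":0},
    {"dx":0.002,"dy":0,"dz":0.0725,"rx":-0.1,"ry":0.2,"rz":0},
  ],
)

```text
time: 30.65
position: [0.537, -0.2983, 0.0465]
tool_rot: [0.995, 0.103, 0.0, -0.001]
ft_force: [0.8, 0.9, 0.1]
grip_width: 0.0393
```

```bash
python3 -c "
from h import *
go(.5366,-.2985,.046,11.9)"
```

```text
t30.65 p [ 0.537  -0.2983  0.0465] case [  13.9 -484.4] w 0.0393 F [0.8 0.9 0.1]
 d(mm) [-0.5  0.1  0.5] rv [-0.1 -0.  -0.1]
```

Request:
step_arm(
  targets=[
    {"dx":0,"dy":0,"dz":0.0003,"rx":0,"ry":0,"rz":0},
    {"dx":0,"dy":0,"dz":0.0003,"rx":0,"ry":0,"rz":0},
    {"dx":0,"dy":0,"dz":0.0003,"rx":0,"ry":0,"rz":0},
    {"dx":0,"dy":0,"dz":0.0003,"rx":0,"ry":0,"rz":0},
    {"dx":0,"dy":0,"dz":0.0003,"rx":0,"ry":0,"rz":0},
  ],
  gripper=0.05,
)

```text
time: 31.28
position: [0.5371, -0.2984, 0.0464]
tool_rot: [0.995, 0.103, 0.0, -0.001]
ft_force: [-0.9, 0.4, 1.3]
grip_width: 0.0116
```

Request:
step_arm(
  targets=[
    {"dx":0,"dy":0,"dz":0,"rx":0,"ry":0,"rz":0},
    {"dx":0,"dy":0,"dz":-0.02,"rx":0,"ry":0,"rz":0},
    {"dx":0,"dy":0,"dz":-0.05,"rx":0,"ry":0,"rz":0},
    {"dx":0,"dy":0,"dz":-0.09,"rx":0,"ry":0,"rz":0},
    {"dx":0,"dy":0,"dz":-0.104,"rx":0,"ry":0,"rz":0},
  ],
)

```text
time: 31.9
position: [0.5385, -0.2996, 0.154]
tool_rot: [0.995, 0.103, 0.002, 0.002]
ft_force: [0.3, -1.1, -1.5]
grip_width: 0.0118
```

```bash
python3 -c "
from h import *
x,y=case2w(-.0163,0.0005); print(x,y)
go(x,y,.15,85.65)"
```

```text
0.5436848794955993 0.18743489683490586
t31.90 p [ 0.5385 -0.2996  0.154 ] case [  15.4 -485.5] w 0.0118 F [ 0.3 -1.1 -1.5]
 d(mm) [ 104.7 -475.7    2.7] rv [  0.3  -0.1 -73.8]
```

Request:
step_arm(
  targets=[
    {"dx":0.013,"dy":-0.058,"dz":0,"rx":0,"ry":0,"rz":-9},
    {"dx":0.026,"dy":-0.116,"dz":0,"rx":0,"ry":0,"rz":-18},
    {"dx":0.038,"dy":-0.174,"dz":0,"rx":0,"ry":0,"rz":-27},
    {"dx":0.051,"dy":-0.232,"dz":0,"rx":0,"ry":0,"rz":-36},
    {"dx":0.064,"dy":-0.29,"dz":0,"rx":0,"ry":0,"rz":-45},
  ],
)

```text
time: 32.52
position: [0.5413, -0.0008, 0.1531]
tool_rot: [0.879, 0.478, 0.001, 0.002]
ft_force: [0.1, -0.2, -0.3]
grip_width: 0.0121
```

```bash
python3 -c "
from h import *
x,y=case2w(-.0163,0.0005)
go(x,y,.15,85.65)"
```

```text
t32.52 p [ 0.5413 -0.0008  0.1531] case [  -4.4 -187.4] w 0.0121 F [ 0.1 -0.2 -0.3]
 d(mm) [ 159.3 -100.4    2.6] rv [  0.3   0.1 -28.6]
```

Request:
step_arm(
  targets=[
    {"dx":0.045,"dy":-0.03,"dz":0,"rx":0,"ry":0,"rz":-9},
    {"dx":0.09,"dy":-0.06,"dz":0,"rx":0,"ry":0,"rz":-18},
    {"dx":0.13,"dy":-0.085,"dz":0,"rx":0,"ry":0,"rz":-28.6},
    {"dx":0.1593,"dy":-0.1004,"dz":0,"rx":0.3,"ry":0,"rz":-28.6},
    {"dx":0.1593,"dy":-0.1004,"dz":0,"rx":0.3,"ry":0,"rz":-28.6},
  ],
)

```text
time: 33.15
position: [0.5432, 0.1897, 0.1523]
tool_rot: [0.732, 0.681, -0.0, 0.0]
ft_force: [-0.2, -0.6, 0.0]
grip_width: 0.012
```

```bash
python3 -c "
from h import *
x,y=case2w(-.0168,0.0005)
go(x,y,.09,85.65)"
```

```text
t33.15 p [0.5432 0.1897 0.1523] case [-16.9   2.7] w 0.012 F [-0.2 -0.6  0. ]
 d(mm) [-2.1  0.1 62.3] rv [-0.   0.   0.2]
```

Request:
step_arm(
  targets=[
    {"dx":-0.0021,"dy":0,"dz":0.02,"rx":0,"ry":0,"rz":0.2},
    {"dx":-0.0021,"dy":0,"dz":0.04,"rx":0,"ry":0,"rz":0.2},
    {"dx":-0.0021,"dy":0,"dz":0.06,"rx":0,"ry":0,"rz":0.2},
    {"dx":-0.0021,"dy":0,"dz":0.065,"rx":0,"ry":0,"rz":0.2},
    {"dx":-0.0021,"dy":0,"dz":0.065,"rx":0,"ry":0,"rz":0.2},
  ],
)

```text
time: 33.78
position: [0.543, 0.1868, 0.0872]
tool_rot: [0.733, 0.68, -0.001, 0.0]
ft_force: [-0.5, -0.3, -0.6]
grip_width: 0.0119
```

```bash
python3 -c "
from h import *
x,y=case2w(-.0168,0.0005)
go(x,y,.0522,85.65)"
```

```text
t33.77 p [0.543  0.1868 0.0872] case [-16.9  -0.2] w 0.0119 F [-0.5 -0.3 -0.6]
 d(mm) [ 0.8  0.2 35. ] rv [-0.1  0.1 -0. ]
```

Request:
step_arm(
  targets=[
    {"dx":0.0008,"dy":0.0,"dz":0.008,"rx":-0.1,"ry":0.1,"rz":0},
    {"dx":0.0008,"dy":0.0,"dz":0.018,"rx":-0.1,"ry":0.1,"rz":0},
    {"dx":0.0008,"dy":0.0,"dz":0.028,"rx":-0.1,"ry":0.1,"rz":0},
    {"dx":0.0008,"dy":0.0,"dz":0.0348,"rx":-0.1,"ry":0.1,"rz":0},
    {"dx":0.0008,"dy":0.0,"dz":0.0348,"rx":-0.1,"ry":0.1,"rz":0},
  ],
)

```text
time: 34.4
position: [0.5429, 0.1876, 0.0519]
tool_rot: [0.733, 0.68, 0.0, -0.0]
ft_force: [0.5, -0.8, -0.5]
grip_width: 0.0119
```

```bash
python3 -c "
from h import *
x,y=case2w(-.0163,0.0005)
go(x,y,.0522,85.65)"
```

```text
t34.40 p [0.5429 0.1876 0.0519] case [-17.1   0.6] w 0.0119 F [ 0.5 -0.8 -0.5]
 d(mm) [-0.1  0.8 -0.3] rv [ 0. -0.  0.]
```

Request:
step_arm(
  targets=[
    {"dx":0,"dy":0.001,"dz":0,"rx":0,"ry":0,"rz":0},
    {"dx":0,"dy":0.001,"dz":0,"rx":0,"ry":0,"rz":0},
    {"dx":0,"dy":0.001,"dz":0,"rx":0,"ry":0,"rz":0},
    {"dx":0,"dy":0.001,"dz":0,"rx":0,"ry":0,"rz":0},
    {"dx":0,"dy":0.001,"dz":0,"rx":0,"ry":0,"rz":0},
  ],
)

```text
time: 35.02
position: [0.5439, 0.1875, 0.052]
tool_rot: [0.733, 0.68, 0.0, -0.0]
ft_force: [-0.2, 0.1, -0.3]
grip_width: 0.0119
```

Request:
step_arm(
  targets=[
    {"dx":0,"dy":0,"dz":0.0,"rx":0,"ry":0,"rz":0},
    {"dx":0,"dy":0,"dz":0.0,"rx":0,"ry":0,"rz":0},
    {"dx":0,"dy":0,"dz":0.0,"rx":0,"ry":0,"rz":0},
    {"dx":0,"dy":0,"dz":0.0,"rx":0,"ry":0,"rz":0},
    {"dx":0,"dy":0,"dz":-0.01,"rx":0,"ry":0,"rz":0},
  ],
  gripper=0.17,
)

```text
time: 35.65
position: [0.5432, 0.1874, 0.0617]
tool_rot: [0.733, 0.68, -0.0, -0.001]
ft_force: [0.8, -0.0, -0.5]
grip_width: 0.0148
```

Request:
step_arm(
  targets=[
    {"dx":0,"dy":0,"dz":-0.03,"rx":0,"ry":0,"rz":0},
    {"dx":0,"dy":0,"dz":-0.08,"rx":0,"ry":0,"rz":0},
    {"dx":0,"dy":0,"dz":-0.118,"rx":0,"ry":0,"rz":0},
    {"dx":0,"dy":0,"dz":-0.118,"rx":0,"ry":0,"rz":0},
    {"dx":0,"dy":0,"dz":-0.118,"rx":0,"ry":0,"rz":0},
  ],
)

```text
time: 36.28
position: [0.5428, 0.1873, 0.1796]
tool_rot: [0.733, 0.68, -0.001, -0.001]
ft_force: [-0.7, -0.1, -0.5]
grip_width: 0.0148
```

```bash
python3 -c "
from h import *
go(.6582,-.2889,.18,-47.3); shot('wrist','wr9.png')"
```

```text
t36.27 p [0.5428 0.1873 0.1796] case [-17.2   0.2] w 0.0148 F [-0.7 -0.1 -0.5]
 d(mm) [-466.   151.2   -0.7] rv [-1.00e-01  1.00e-01  1.33e+02]
```

View pics/wr9.png

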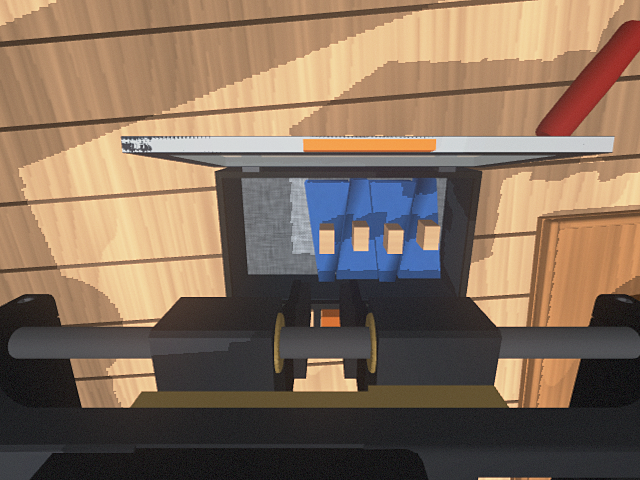

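Request:
step_arm(
  targets=[
    {"dx":-0.035,"dy":0.011,"dz":0,"rx":0,"ry":0,"rz":10},
    {"dx":-0.07,"dy":0.023,"dz":0,"rx":0,"ry":0,"rz":20},
    {"dx":-0.105,"dy":0.034,"dz":0,"rx":0,"ry":0,"rz":30},
    {"dx":-0.14,"dy":0.045,"dz":0,"rx":0,"ry":0,"rz":40},
    {"dx":-0.175,"dy":0.057,"dz":0,"rx":0,"ry":0,"rz":50},
  ],
  gripper=0.45,
)

```text
time: 36.95
position: [0.585, 0.0074, 0.1768]
tool_rot: [0.953, 0.303, -0.004, -0.002]
ft_force: [0.5, 0.6, 0.1]
grip_width: 0.0391
```

```bash
python3 -c "
from h import *
go(.6582,-.2889,.18,-47.3)"
```

```text
t36.95 p [0.585  0.0074 0.1768] case [  38.5 -175.9] w 0.0391 F [0.5 0.6 0.1]
 d(mm) [-111.5  284.1   -4. ] rv [ 0.   0.5 82.6]
```

Request:
step_arm(
  targets=[
    {"dx":-0.014,"dy":0.036,"dz":0,"rx":0,"ry":0,"rz":10},
    {"dx":-0.028,"dy":0.072,"dz":0,"rx":0,"ry":0,"rz":20},
    {"dx":-0.042,"dy":0.108,"dz":0,"rx":0,"ry":0,"rz":30},
    {"dx":-0.056,"dy":0.144,"dz":0,"rx":0,"ry":0,"rz":40},
    {"dx":-0.07,"dy":0.18,"dz":0,"rx":0,"ry":0,"rz":50},
  ],
)

```text
time: 37.58
position: [0.631, -0.1807, 0.174]
tool_rot: [0.991, -0.131, -0.006, -0.001]
ft_force: [0.8, 0.3, 0.4]
grip_width: 0.0392
```

```bash
python3 -c "
from h import *
go(.6582,-.2889,.12,-47.3)"
```

```text
t37.58 p [ 0.631  -0.1807  0.174 ] case [  98.7 -360. ] w 0.0392 F [0.8 0.3 0.4]
 d(mm) [54.9 97.4 53.4] rv [ 0.2  0.7 32.3]
```

Request:
step_arm(
  targets=[
    {"dx":0.018,"dy":0.032,"dz":0,"rx":0,"ry":0,"rz":10},
    {"dx":0.036,"dy":0.064,"dz":0,"rx":0,"ry":0,"rz":20},
    {"dx":0.0549,"dy":0.0974,"dz":0.015,"rx":0.2,"ry":0.7,"rz":30},
    {"dx":0.0549,"dy":0.0974,"dz":0.035,"rx":0.2,"ry":0.7,"rz":32.3},
    {"dx":0.0549,"dy":0.0974,"dz":0.053,"rx":0.2,"ry":0.7,"rz":32.3},
  ],
)

```text
time: 38.2
position: [0.6568, -0.2887, 0.1172]
tool_rot: [0.916, -0.401, -0.002, -0.0]
ft_force: [-0.6, 0.6, -0.6]
grip_width: 0.0391
```

```bash
python3 -c "
from h import *
go(.6582,-.2889,.046,-47.3)"
```

```text
t38.20 p [ 0.6568 -0.2887  0.1172] case [ 132.6 -465.7] w 0.0391 F [-0.6  0.6 -0.6]
 d(mm) [ 1.3 -1.  71.2] rv [ 0.1  0.2 -0. ]
```

Request:
step_arm(
  targets=[
    {"dx":0.0013,"dy":-0.001,"dz":0.022,"rx":0.1,"ry":0.2,"rz":0},
    {"dx":0.0013,"dy":-0.001,"dz":0.045,"rx":0.1,"ry":0.2,"rz":0},
    {"dx":0.0013,"dy":-0.001,"dz":0.063,"rx":0.1,"ry":0.2,"rz":0},
    {"dx":0.0013,"dy":-0.001,"dz":0.0708,"rx":0.1,"ry":0.2,"rz":0},
    {"dx":0.0013,"dy":-0.001,"dz":0.0708,"rx":0.1,"ry":0.2,"rz":0},
  ],
)

```text
time: 38.83
position: [0.658, -0.2885, 0.0457]
tool_rot: [0.916, -0.401, -0.0, -0.0]
ft_force: [-1.1, 0.2, 0.4]
grip_width: 0.039
```

```bash
python3 -c "
from h import *
go(.6582,-.2889,.046,-47.3)"
```

```text
t38.83 p [ 0.658  -0.2885  0.0457] case [ 133.8 -465.4] w 0.039 F [-1.1  0.2  0.4]
 d(mm) [ 0.4  0.1 -0.3] rv [-0.   0.1 -0. ]
```

Request:
step_arm(
  targets=[
    {"dx":0.0004,"dy":0,"dz":-0.0005,"rx":0,"ry":0,"rz":0},
    {"dx":0.0004,"dy":0,"dz":-0.0005,"rx":0,"ry":0,"rz":0},
    {"dx":0.0004,"dy":0,"dz":-0.0005,"rx":0,"ry":0,"rz":0},
    {"dx":0.0004,"dy":0,"dz":-0.0005,"rx":0,"ry":0,"rz":0},
    {"dx":0.0004,"dy":0,"dz":-0.0005,"rx":0,"ry":0,"rz":0},
  ],
  gripper=0.05,
)

```text
time: 39.45
position: [0.6585, -0.289, 0.0468]
tool_rot: [0.916, -0.401, -0.0, -0.0]
ft_force: [-1.2, -0.6, 2.9]
grip_width: 0.0116
```

Request:
step_arm(
  targets=[
    {"dx":0,"dy":0,"dz":0,"rx":0,"ry":0,"rz":0},
    {"dx":0,"dy":0,"dz":-0.02,"rx":0,"ry":0,"rz":0},
    {"dx":0,"dy":0,"dz":-0.05,"rx":0,"ry":0,"rz":0},
    {"dx":0,"dy":0,"dz":-0.09,"rx":0,"ry":0,"rz":0},
    {"dx":0,"dy":0,"dz":-0.104,"rx":0,"ry":0,"rz":0},
  ],
)

```text
time: 40.08
position: [0.6602, -0.2901, 0.155]
tool_rot: [0.916, -0.401, 0.003, 0.0]
ft_force: [0.1, -0.3, -0.4]
grip_width: 0.0121
```

```bash
python3 -c "
from h import *
x,y=case2w(-.0445,0.0005); print(x,y)
go(x,y,.15,85.65)"
```

```text
0.5155661145996643 0.18957383599419284
t40.08 p [ 0.6602 -0.2901  0.155 ] case [ 136.1 -466.8] w 0.0121 F [ 0.1 -0.3 -0.4]
 d(mm) [-450.7 -218.8    2.7] rv [   0.4   -0.3 -133. ]
```

Request:
step_arm(
  targets=[
    {"dx":-0.034,"dy":-0.017,"dz":0,"rx":0,"ry":0,"rz":-10},
    {"dx":-0.068,"dy":-0.033,"dz":0,"rx":0,"ry":0,"rz":-20},
    {"dx":-0.103,"dy":-0.05,"dz":0,"rx":0,"ry":0,"rz":-30},
    {"dx":-0.137,"dy":-0.066,"dz":0,"rx":0,"ry":0,"rz":-40},
    {"dx":-0.172,"dy":-0.083,"dz":0,"rx":0,"ry":0,"rz":-50},
  ],
)

```text
time: 40.7
position: [0.6038, -0.1061, 0.1538]
tool_rot: [1.0, 0.026, 0.003, 0.001]
ft_force: [0.1, 0.0, -1.0]
grip_width: 0.012
```

```bash
python3 -c "
from h import *
x,y=case2w(-.0445,0.0005); print(x,y)
go(x,y,.15,85.65)"
```

```text
0.5155661145996643 0.18957383599419284
t40.70 p [ 0.6038 -0.1061  0.1538] case [  65.9 -287.7] w 0.012 F [ 0.1  0.  -1. ]
 d(mm) [ -72.7 -299.9    2.6] rv [  0.3  -0.1 -82.7]
```

Request:
step_arm(
  targets=[
    {"dx":-0.009,"dy":-0.037,"dz":0,"rx":0,"ry":0,"rz":-10},
    {"dx":-0.018,"dy":-0.074,"dz":0,"rx":0,"ry":0,"rz":-20},
    {"dx":-0.026,"dy":-0.11,"dz":0,"rx":0,"ry":0,"rz":-30},
    {"dx":-0.035,"dy":-0.147,"dz":0,"rx":0,"ry":0,"rz":-40},
    {"dx":-0.044,"dy":-0.183,"dz":0,"rx":0,"ry":0,"rz":-50},
  ],
)

```text
time: 41.32
position: [0.5495, 0.0755, 0.1529]
tool_rot: [0.894, 0.449, 0.002, 0.002]
ft_force: [-0.6, -0.3, -1.0]
grip_width: 0.0118
```

```bash
python3 -c "
from h import *
x,y=case2w(-.0445,0.0005); print(x,y)
go(x,y,.15,85.65)"
```

```text
0.5155661145996643 0.18957383599419284
t41.33 p [0.5495 0.0755 0.1529] case [  -2.  -110.7] w 0.0118 F [-0.6 -0.3 -1. ]
 d(mm) [ 71.2 -95.4   2.5] rv [  0.3   0.  -32.3]
```

Request:
step_arm(
  targets=[
    {"dx":0.022,"dy":-0.03,"dz":0,"rx":0,"ry":0,"rz":-10},
    {"dx":0.045,"dy":-0.06,"dz":0,"rx":0,"ry":0,"rz":-20},
    {"dx":0.0705,"dy":-0.0954,"dz":0,"rx":0.3,"ry":0,"rz":-30},
    {"dx":0.0705,"dy":-0.0954,"dz":0,"rx":0.3,"ry":0,"rz":-32.3},
    {"dx":0.0705,"dy":-0.0954,"dz":0,"rx":0.3,"ry":0,"rz":-32.3},
  ],
)

```text
time: 41.95
position: [0.5146, 0.1895, 0.1523]
tool_rot: [0.733, 0.68, -0.001, 0.0]
ft_force: [0.6, -0.6, -1.2]
grip_width: 0.0118
```

```bash
python3 -c "
from h import *
x,y=case2w(-.0450,0.0005); print(x,y)
go(x,y,.0875,85.65)"
```

```text
0.5150675549383888 0.18961176044737169
t41.95 p [0.5146 0.1895 0.1523] case [-45.4   0.4] w 0.0118 F [ 0.6 -0.6 -1.2]
 d(mm) [ 0.2  0.5 64.8] rv [-0.   0.1  0. ]
```

Request:
step_arm(
  targets=[
    {"dx":0.0002,"dy":0,"dz":0.02,"rx":0,"ry":0,"rz":0},
    {"dx":0.0002,"dy":0,"dz":0.04,"rx":0,"ry":0,"rz":0},
    {"dx":0.0002,"dy":0,"dz":0.06,"rx":0,"ry":0,"rz":0},
    {"dx":0.0002,"dy":0,"dz":0.065,"rx":0,"ry":0,"rz":0},
    {"dx":0.0002,"dy":0,"dz":0.065,"rx":0,"ry":0,"rz":0},
  ],
)

```text
time: 42.58
position: [0.5147, 0.1892, 0.0872]
tool_rot: [0.734, 0.679, -0.001, -0.0]
ft_force: [-0.2, 0.3, 0.6]
grip_width: 0.0117
```

```bash
python3 -c "
from h import *
x,y=case2w(-.0450,0.0005)
go(x,y,.0522,85.65)"
```

```text
t42.58 p [0.5147 0.1892 0.0872] case [-45.3   0.1] w 0.0117 F [-0.2  0.3  0.6]
 d(mm) [ 0.4  0.4 35. ] rv [-0.1  0.1 -0.1]
```

Request:
step_arm(
  targets=[
    {"dx":0.0004,"dy":0.0002,"dz":0.008,"rx":-0.1,"ry":0.1,"rz":-0.1},
    {"dx":0.0004,"dy":0.0002,"dz":0.018,"rx":-0.1,"ry":0.1,"rz":-0.1},
    {"dx":0.0004,"dy":0.0002,"dz":0.028,"rx":-0.1,"ry":0.1,"rz":-0.1},
    {"dx":0.0004,"dy":0.0002,"dz":0.0348,"rx":-0.1,"ry":0.1,"rz":-0.1},
    {"dx":0.0004,"dy":0.0002,"dz":0.0348,"rx":-0.1,"ry":0.1,"rz":-0.1},
  ],
)

```text
time: 43.2
position: [0.5148, 0.1896, 0.0519]
tool_rot: [0.733, 0.68, 0.0, -0.0]
ft_force: [0.6, 0.5, -0.9]
grip_width: 0.0117
```

```bash
python3 -c "
from h import *
x,y=case2w(-.0445,0.0005)
go(x,y,.0522,85.65)"
```

```text
t43.20 p [0.5148 0.1896 0.0519] case [-45.3   0.5] w 0.0117 F [ 0.6  0.5 -0.9]
 d(mm) [ 0.   0.8 -0.3] rv [ 0. -0.  0.]
```

Request:
step_arm(
  targets=[
    {"dx":0,"dy":0.0014,"dz":0,"rx":0,"ry":0,"rz":0},
    {"dx":0,"dy":0.0014,"dz":0,"rx":0,"ry":0,"rz":0},
    {"dx":0,"dy":0.0014,"dz":0,"rx":0,"ry":0,"rz":0},
    {"dx":0,"dy":0.0014,"dz":0,"rx":0,"ry":0,"rz":0},
    {"dx":0,"dy":0.0014,"dz":0,"rx":0,"ry":0,"rz":0},
  ],
)

```text
time: 43.82
position: [0.5162, 0.1895, 0.052]
tool_rot: [0.733, 0.68, 0.0, -0.0]
ft_force: [-0.3, -0.2, -0.7]
grip_width: 0.0121
```

Request:
step_arm(
  targets=[
    {"dx":0,"dy":0,"dz":0.0,"rx":0,"ry":0,"rz":0},
    {"dx":0,"dy":0,"dz":0.0,"rx":0,"ry":0,"rz":0},
    {"dx":0,"dy":0,"dz":0.0,"rx":0,"ry":0,"rz":0},
    {"dx":0,"dy":0,"dz":0.0,"rx":0,"ry":0,"rz":0},
    {"dx":0,"dy":0,"dz":-0.01,"rx":0,"ry":0,"rz":0},
  ],
  gripper=0.17,
)

```text
time: 44.45
position: [0.5156, 0.1894, 0.0617]
tool_rot: [0.733, 0.68, -0.0, -0.001]
ft_force: [-0.4, -0.2, 0.2]
grip_width: 0.0147
```

Request:
step_arm(
  targets=[
    {"dx":0,"dy":0,"dz":-0.03,"rx":0,"ry":0,"rz":0},
    {"dx":0,"dy":0,"dz":-0.08,"rx":0,"ry":0,"rz":0},
    {"dx":0,"dy":0,"dz":-0.118,"rx":0,"ry":0,"rz":0},
    {"dx":0,"dy":0,"dz":-0.118,"rx":0,"ry":0,"rz":0},
    {"dx":0,"dy":0,"dz":-0.118,"rx":0,"ry":0,"rz":0},
  ],
)

```text
time: 45.08
position: [0.5152, 0.1893, 0.1797]
tool_rot: [0.733, 0.68, -0.001, -0.001]
ft_force: [-1.3, 0.4, -0.5]
grip_width: 0.0145
```

```bash
python3 -c "
from h import *
go(.4237,-.2981,.18,-0.3); c=shot('wrist','wr10.png')
im=c['img'][140:310,150:550];cv2.imwrite('pics/wr10c.png',cv2.convertScaleAbs(cv2.resize(im,(800,340)),alpha=1.6))"
```

```text
t45.08 p [0.5152 0.1893 0.1797] case [-44.9   0.2] w 0.0145 F [-1.3  0.4 -0.5]
 d(mm) [-4.928e+02 -5.470e+01 -2.000e-01] rv [-0.1  0.1 86. ]
```

View pics/wr10c.png

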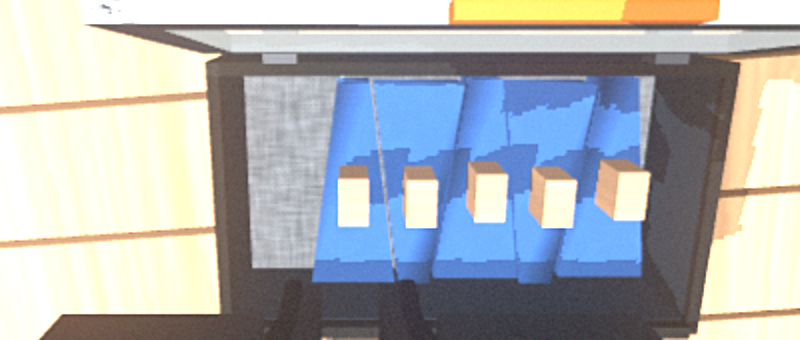

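Request:
step_arm(
  targets=[
    {"dx":-0.05,"dy":-0.005,"dz":0,"rx":0,"ry":0,"rz":9},
    {"dx":-0.1,"dy":-0.011,"dz":0,"rx":0,"ry":0,"rz":18},
    {"dx":-0.15,"dy":-0.016,"dz":0,"rx":0,"ry":0,"rz":27},
    {"dx":-0.2,"dy":-0.022,"dz":0,"rx":0,"ry":0,"rz":36},
    {"dx":-0.25,"dy":-0.028,"dz":0,"rx":0,"ry":0,"rz":45},
  ],
  gripper=0.45,
)

```text
time: 45.75
position: [0.4668, -0.0592, 0.1778]
tool_rot: [0.938, 0.345, -0.003, -0.002]
ft_force: [0.4, -0.2, 0.3]
grip_width: 0.0389
```

```bash
python3 -c "
from h import *
go(.4237,-.2981,.18,-0.3)"
```

```text
t45.75 p [ 0.4668 -0.0592  0.1778] case [ -74.3 -251.2] w 0.0389 F [ 0.4 -0.2  0.3]
 d(mm) [-187.7  154.    -2.2] rv [-0.2  0.4 40.7]
```

Request:
step_arm(
  targets=[
    {"dx":-0.042,"dy":0.035,"dz":0,"rx":0,"ry":0,"rz":9},
    {"dx":-0.084,"dy":0.069,"dz":0,"rx":0,"ry":0,"rz":18},
    {"dx":-0.126,"dy":0.103,"dz":0,"rx":0,"ry":0,"rz":27},
    {"dx":-0.165,"dy":0.136,"dz":0,"rx":0,"ry":0,"rz":36},
    {"dx":-0.1877,"dy":0.154,"dz":0.02,"rx":-0.2,"ry":0.4,"rz":40.7},
  ],
)

```text
time: 46.38
position: [0.4235, -0.3013, 0.1572]
tool_rot: [1.0, -0.005, 0.001, 0.001]
ft_force: [0.1, 0.9, -0.5]
grip_width: 0.0394
```

```bash
python3 -c "
from h import *
go(.4237,-.2981,.11,-0.3)"
```

```text
t46.38 p [ 0.4235 -0.3013  0.1572] case [ -99.1 -496. ] w 0.0394 F [ 0.1  0.9 -0.5]
 d(mm) [ 0.  -3.3 47.2] rv [ 0.1 -0.1 -0.3]
```

Request:
step_arm(
  targets=[
    {"dx":0,"dy":-0.0025,"dz":0.025,"rx":0,"ry":0,"rz":-0.3},
    {"dx":0,"dy":-0.0025,"dz":0.05,"rx":0,"ry":0,"rz":-0.3},
    {"dx":0,"dy":-0.0025,"dz":0.065,"rx":0,"ry":0,"rz":-0.3},
    {"dx":0,"dy":-0.0025,"dz":0.065,"rx":0,"ry":0,"rz":-0.3},
    {"dx":0,"dy":-0.0025,"dz":0.065,"rx":0,"ry":0,"rz":-0.3},
  ],
)

```text
time: 47.0
position: [0.424, -0.299, 0.0925]
tool_rot: [1.0, -0.002, 0.001, 0.001]
ft_force: [0.6, 0.7, 0.4]
grip_width: 0.0388
```

```bash
python3 -c "
from h import *
go(.4237,-.2981,.0465,-0.3)"
```

```text
t47.00 p [ 0.424  -0.299   0.0925] case [ -98.7 -493.6] w 0.0388 F [0.6 0.7 0.4]
 d(mm) [-0.5 -1.  46. ] rv [ 0.1 -0.2  0. ]
```

Request:
step_arm(
  targets=[
    {"dx":-0.0005,"dy":-0.001,"dz":0.015,"rx":0,"ry":-0.2,"rz":0},
    {"dx":-0.0005,"dy":-0.001,"dz":0.03,"rx":0,"ry":-0.2,"rz":0},
    {"dx":-0.0005,"dy":-0.001,"dz":0.042,"rx":0,"ry":-0.2,"rz":0},
    {"dx":-0.0005,"dy":-0.001,"dz":0.046,"rx":0,"ry":-0.2,"rz":0},
    {"dx":-0.0005,"dy":-0.001,"dz":0.046,"rx":0,"ry":-0.2,"rz":0},
  ],
)

```text
time: 47.62
position: [0.4235, -0.298, 0.046]
tool_rot: [1.0, -0.002, -0.001, 0.001]
ft_force: [0.6, 0.5, -0.3]
grip_width: 0.039
```

```bash
python3 -c "
from h import *
go(.4237,-.2981,.0463,-0.3)"
```

```text
t47.62 p [ 0.4235 -0.298   0.046 ] case [ -99.3 -492.6] w 0.039 F [ 0.6  0.5 -0.3]
 d(mm) [ 0.2  0.1 -0.3] rv [0.1 0.1 0. ]
```

Request:
step_arm(
  targets=[
    {"dx":0,"dy":0,"dz":-0.0003,"rx":0,"ry":0,"rz":0},
    {"dx":0,"dy":0,"dz":-0.0003,"rx":0,"ry":0,"rz":0},
    {"dx":0,"dy":0,"dz":-0.0003,"rx":0,"ry":0,"rz":0},
    {"dx":0,"dy":0,"dz":-0.0003,"rx":0,"ry":0,"rz":0},
    {"dx":0,"dy":0,"dz":-0.0003,"rx":0,"ry":0,"rz":0},
  ],
  gripper=0.05,
)

```text
time: 48.25
position: [0.4236, -0.298, 0.0464]
tool_rot: [1.0, -0.003, -0.001, 0.001]
ft_force: [0.2, 0.4, 0.9]
grip_width: 0.0119
```

Request:
step_arm(
  targets=[
    {"dx":0,"dy":0,"dz":0,"rx":0,"ry":0,"rz":0},
    {"dx":0,"dy":0,"dz":-0.02,"rx":0,"ry":0,"rz":0},
    {"dx":0,"dy":0,"dz":-0.05,"rx":0,"ry":0,"rz":0},
    {"dx":0,"dy":0,"dz":-0.09,"rx":0,"ry":0,"rz":0},
    {"dx":0,"dy":0,"dz":-0.104,"rx":0,"ry":0,"rz":0},
  ],
)

```text
time: 48.88
position: [0.4244, -0.2986, 0.1523]
tool_rot: [1.0, -0.002, 0.001, 0.002]
ft_force: [1.0, -0.5, -1.0]
grip_width: 0.0121
```

```bash
python3 -c "
from h import *
x,y=case2w(-.0722,0.0005); print(x,y)
go(x,y,.15,85.65)"
```

```text
0.4879459093650047 0.19167485070030096
t48.88 p [ 0.4244 -0.2986  0.1523] case [ -98.3 -493.2] w 0.0121 F [ 1.  -0.5 -1. ]
 d(mm) [ 6.100e+01 -4.906e+02  4.000e-01] rv [  0.3   0.1 -85.9]
```

Request:
step_arm(
  targets=[
    {"dx":0.007,"dy":-0.053,"dz":0,"rx":0,"ry":0,"rz":-9},
    {"dx":0.013,"dy":-0.106,"dz":0,"rx":0,"ry":0,"rz":-18},
    {"dx":0.02,"dy":-0.159,"dz":0,"rx":0,"ry":0,"rz":-27},
    {"dx":0.026,"dy":-0.212,"dz":0,"rx":0,"ry":0,"rz":-36},
    {"dx":0.033,"dy":-0.265,"dz":0,"rx":0,"ry":0,"rz":-45},
  ],
)

```text
time: 49.5
position: [0.4583, -0.0321, 0.1506]
tool_rot: [0.924, 0.383, -0.001, 0.002]
ft_force: [1.0, 0.0, -0.7]
grip_width: 0.012
```

```bash
python3 -c "
from h import *
x,y=case2w(-.0722,0.0005); print(x,y)
go(x,y,.15,85.65)"
```

```text
0.4879459093650047 0.19167485070030096
t49.50 p [ 0.4583 -0.0321  0.1506] case [ -84.8 -224.8] w 0.012 F [ 1.   0.  -0.7]
 d(mm) [ 179.1 -137.3   -0.2] rv [  0.1   0.2 -40.7]
```

Request:
step_arm(
  targets=[
    {"dx":0.042,"dy":-0.032,"dz":0,"rx":0,"ry":0,"rz":-9},
    {"dx":0.084,"dy":-0.064,"dz":0,"rx":0,"ry":0,"rz":-18},
    {"dx":0.126,"dy":-0.096,"dz":0,"rx":0,"ry":0,"rz":-28},
    {"dx":0.165,"dy":-0.128,"dz":0,"rx":0,"ry":0,"rz":-38},
    {"dx":0.1785,"dy":-0.1373,"dz":0,"rx":0.1,"ry":0.2,"rz":-40.7},
  ],
)

```text
time: 50.12
position: [0.4868, 0.1937, 0.1489]
tool_rot: [0.731, 0.682, -0.0, -0.0]
ft_force: [0.0, 0.7, -1.2]
grip_width: 0.0119
```

```bash
python3 -c "
from h import *
x,y=case2w(-.0725,0.0005); print(x,y)
go(x,y,.12,85.65)"
```

```text
0.48764677356823943 0.19169760537220826
t50.12 p [0.4868 0.1937 0.1489] case [-73.5   2.4] w 0.0119 F [ 0.   0.7 -1.2]
 d(mm) [-1.9  1.  28.9] rv [-0.1 -0.   0.3]
```

Request:
step_arm(
  targets=[
    {"dx":-0.0015,"dy":0.001,"dz":0.01,"rx":0,"ry":0,"rz":0.2},
    {"dx":-0.0015,"dy":0.001,"dz":0.02,"rx":0,"ry":0,"rz":0.2},
    {"dx":-0.0015,"dy":0.001,"dz":0.025,"rx":0,"ry":0,"rz":0.2},
    {"dx":-0.0015,"dy":0.001,"dz":0.025,"rx":0,"ry":0,"rz":0.2},
    {"dx":-0.0015,"dy":0.001,"dz":0.025,"rx":0,"ry":0,"rz":0.2},
  ],
)

```text
time: 50.75
position: [0.4879, 0.1916, 0.124]
tool_rot: [0.733, 0.68, -0.0, -0.0]
ft_force: [-0.6, -1.1, -0.6]
grip_width: 0.0117
```

```bash
python3 -c "
from h import *
x,y=case2w(-.0725,0.0005); print(x,y)
go(x,y,.09,85.65); c=shot('wrist','wr11.png')
im=c['img'][140:400,150:550];cv2.imwrite('pics/wr11c.png',cv2.convertScaleAbs(cv2.resize(im,(800,520)),alpha=1.6))"
```

```text
0.48764677356823943 0.19169760537220826
t50.75 p [0.4879 0.1916 0.124 ] case [-72.2   0.4] w 0.0117 F [-0.6 -1.1 -0.6]
 d(mm) [ 0.1 -0.2 34. ] rv [-0.1 -0.   0.1]
```

View pics/wr11c.png

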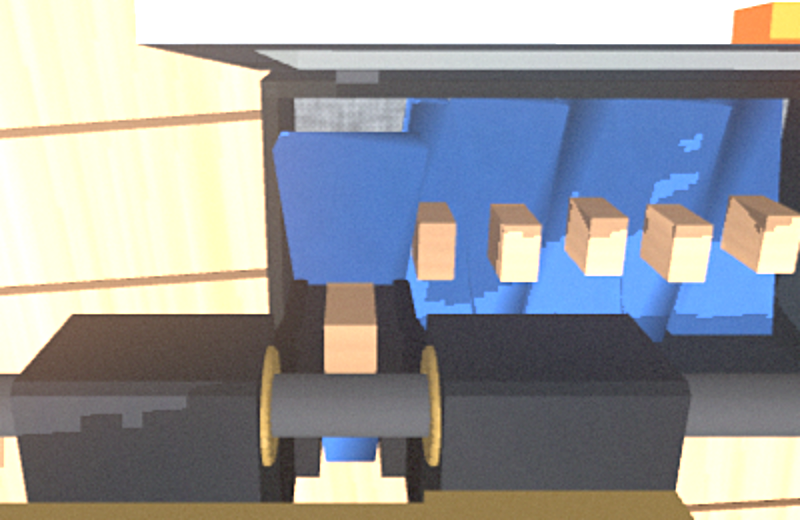

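Request:
step_arm(
  targets=[
    {"dx":0.0001,"dy":0.0003,"dz":0.01,"rx":-0.1,"ry":0,"rz":0},
    {"dx":0.0001,"dy":0.0003,"dz":0.02,"rx":-0.1,"ry":0,"rz":0},
    {"dx":0.0001,"dy":0.0003,"dz":0.03,"rx":-0.1,"ry":0,"rz":0},
    {"dx":0.0001,"dy":0.0003,"dz":0.036,"rx":-0.1,"ry":0,"rz":0},
    {"dx":0.0001,"dy":0.0003,"dz":0.036,"rx":-0.1,"ry":0,"rz":0},
  ],
)

```text
time: 51.42
position: [0.4878, 0.1918, 0.0874]
tool_rot: [0.733, 0.68, -0.0, -0.0]
ft_force: [0.2, 0.6, -1.5]
grip_width: 0.012
```

```bash
python3 -c "
from h import *
x,y=case2w(-.0722,0.0005); print(x,y)
go(x,y,.0522,85.65)"
```

```text
0.4879459093650047 0.19167485070030096
t51.42 p [0.4878 0.1918 0.0874] case [-72.3   0.6] w 0.012 F [ 0.2  0.6 -1.5]
 d(mm) [-0.1  0.2 35.2] rv [-0.   0.   0.1]
```

Request:
step_arm(
  targets=[
    {"dx":0.0,"dy":0.0002,"dz":0.005,"rx":0,"ry":0,"rz":0},
    {"dx":0.0,"dy":0.0002,"dz":0.01,"rx":0,"ry":0,"rz":0},
    {"dx":0.0,"dy":0.0002,"dz":0.015,"rx":0,"ry":0,"rz":0},
    {"dx":0.0,"dy":0.0002,"dz":0.02,"rx":0,"ry":0,"rz":0},
    {"dx":0.0,"dy":0.0002,"dz":0.022,"rx":0,"ry":0,"rz":0},
  ],
)

```text
time: 52.05
position: [0.4878, 0.1918, 0.065]
tool_rot: [0.733, 0.68, -0.0, -0.0]
ft_force: [-0.2, 0.5, -0.8]
grip_width: 0.0114
```

```bash
python3 -c "
from h import *
x,y=case2w(-.0722,0.0005); print(x,y)
go(x,y,.0522,85.65)"
```

```text
0.4879459093650047 0.19167485070030096
t52.05 p [0.4878 0.1918 0.065 ] case [-72.3   0.6] w 0.0114 F [-0.2  0.5 -0.8]
 d(mm) [-0.1  0.1 12.8] rv [-0.1  0.   0.1]
```

Request:
step_arm(
  targets=[
    {"dx":0.0,"dy":0.0002,"dz":0.005,"rx":0,"ry":0,"rz":0},
    {"dx":0.0,"dy":0.0002,"dz":0.009,"rx":0,"ry":0,"rz":0},
    {"dx":0.0,"dy":0.0002,"dz":0.0125,"rx":0,"ry":0,"rz":0},
    {"dx":0.0,"dy":0.0002,"dz":0.0128,"rx":0,"ry":0,"rz":0},
    {"dx":0.0,"dy":0.0002,"dz":0.0128,"rx":0,"ry":0,"rz":0},
  ],
)

```text
time: 52.68
position: [0.488, 0.1918, 0.0522]
tool_rot: [0.733, 0.68, -0.0, -0.0]
ft_force: [1.0, 0.8, 0.6]
grip_width: 0.0121
```

Request:
step_arm(
  targets=[
    {"dx":0,"dy":0,"dz":0.0,"rx":0,"ry":0,"rz":0},
    {"dx":0,"dy":0,"dz":0.0,"rx":0,"ry":0,"rz":0},
    {"dx":0,"dy":0,"dz":0.0,"rx":0,"ry":0,"rz":0},
    {"dx":0,"dy":0,"dz":0.0,"rx":0,"ry":0,"rz":0},
    {"dx":0,"dy":0,"dz":-0.01,"rx":0,"ry":0,"rz":0},
  ],
  gripper=0.17,
)

```text
time: 53.3
position: [0.4874, 0.1917, 0.062]
tool_rot: [0.733, 0.68, -0.001, -0.001]
ft_force: [-0.7, 0.3, -0.3]
grip_width: 0.0144
```

Request:
step_arm(
  targets=[
    {"dx":0,"dy":0,"dz":-0.03,"rx":0,"ry":0,"rz":0},
    {"dx":0,"dy":0,"dz":-0.08,"rx":0,"ry":0,"rz":0},
    {"dx":0,"dy":0,"dz":-0.118,"rx":0,"ry":0,"rz":0},
    {"dx":-0.01,"dy":0.03,"dz":-0.16,"rx":0,"ry":0,"rz":0},
    {"dx":-0.04,"dy":0.07,"dz":-0.17,"rx":0,"ry":0,"rz":0},
  ],
)

```text
time: 53.92
position: [0.5563, 0.1477, 0.2363]
tool_rot: [0.732, 0.681, 0.002, 0.001]
ft_force: [0.7, 0.3, -0.9]
grip_width: 0.0148
```

```bash
python3 -c "
from h import *
go(.5,.18,.18,85.65); c=shot('wrist','wr12.png');shot('top','top12.png');shot('scene','sc12.png')
"
```

```text
t53.92 p [0.5563 0.1477 0.2363] case [ -0.7 -38.1] w 0.0148 F [ 0.7  0.3 -0.9]
 d(mm) [ 28.1 -58.7  56. ] rv [ 0.2 -0.1  0.3]
```

View pics/wr12.png

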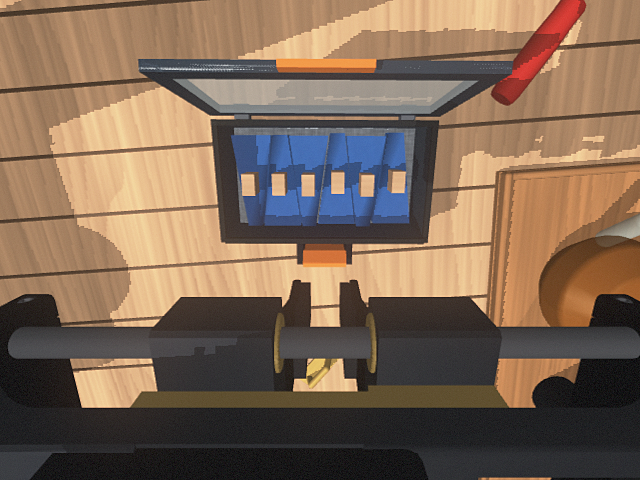

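View pics/sc12.png

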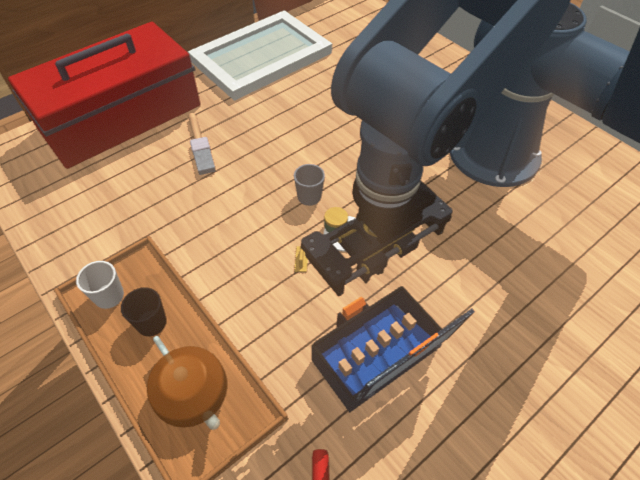

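```bash
python3 -c "
from h import *
c=load('wrist'); P=cloud(c); Z=P[...,2]
hsv=cv2.cvtColor(c['img'],cv2.COLOR_BGR2HSV)
m=((Z>.045)&(Z<.062)).astype(np.uint8); m[:160]=0; m[205:]=0; m[:,:236]=0; m[:,412:]=0
n,l,s,ce=cv2.connectedComponentsWithStats(m)
for i in range(1,n):
    if s[i,4]>30:
        q=P[l==i]; print(s[i],(w2case(q.mean(0))*1e3).round(1),q[:,2].mean().round(4), q[:,2].std().round(4))
m=((Z>.024)&(Z<.036)).astype(bool); m[:130]=0; m[230:]=0; m[:,:230]=0; m[:,412:]=0; print('top',m.sum(),np.percentile(Z[m],[2,50,98]))
c=load('scene'); P=cloud(c);Z=P[...,2]; hsv=cv2.cvtColor(c['img'],cv2.COLOR_BGR2HSV)
print(pix(c,[.4259,-.0446,.039]))
m=(hsv[...,0]>18)&(hsv[...,0]<33)&(hsv[...,1]>110)&(Z>.03)&(Z<.05); m[:200]=0;m[240:]=0;m[:,:318]=0;m[:,355:]=0
print(m.sum(),P[m].mean(0))
im=c['img'][190:280,280:400];cv2.imwrite('pics/tin12.png',cv2.resize(im,(800,600)))
"
```

```text
[389 171  17  22 319] [67.1  2. ] 0.053 0.0018
[241 173  16  23 319] [-72.5  -1.2] 0.0531 0.0019
[271 173  15  23 315] [-44.5  -0.9] 0.053 0.0021
[331 172  13  22 285] [10.6  0.9] 0.0536 0.0007
[301 174  14  22 281] [-17.3  -1. ] 0.0533 0.0013
[360 174  14  23 315] [38.3 -1.2] 0.053 0.0019
top 12996 [0.02632529 0.02958242 0.03303245]
[346.36105696 222.04975611]
368 [ 0.43273303 -0.06960624  0.03794176]
```

View pics/tin12.png

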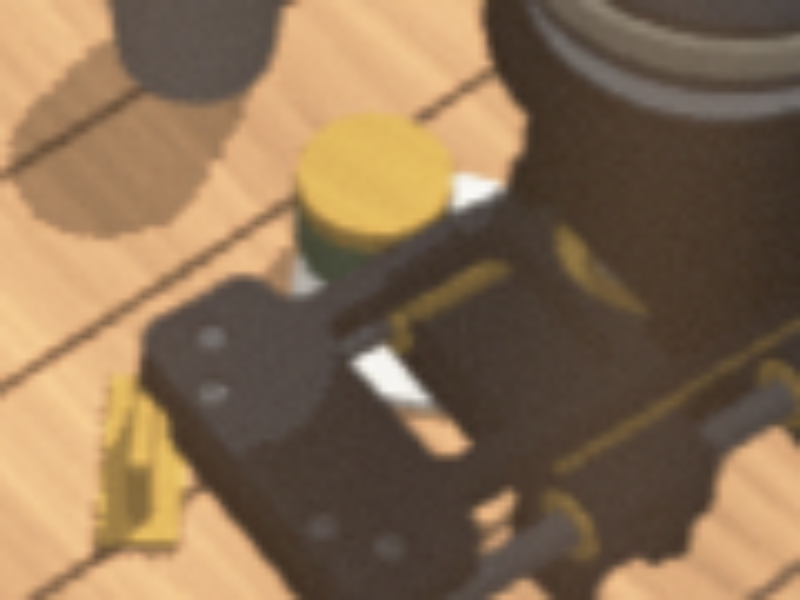

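```bash
python3 -c "
from h import *
c=load('scene'); print(world(c,280+374/6.667-.4,190+178/6.667-.4,z=.039))
go(.433,-.068,.12,85.65)"
```

```text
[ 0.43288962 -0.06922223  0.039     ]
t54.08 p [0.5569 0.1453 0.2335] case [  0.1 -40.5] w 0.0149 F [-0.3  1.1 -0.5]
 d(mm) [-222.1 -107.3  113.4] rv [ 0.1  0.  -0.1]
```

Request:
step_arm(
  targets=[
    {"dx":-0.046,"dy":-0.022,"dz":0.02,"rx":0,"ry":0,"rz":0},
    {"dx":-0.092,"dy":-0.044,"dz":0.03,"rx":0,"ry":0,"rz":0},
    {"dx":-0.138,"dy":-0.066,"dz":0.04,"rx":0,"ry":0,"rz":0},
    {"dx":-0.184,"dy":-0.089,"dz":0.05,"rx":0,"ry":0,"rz":0},
    {"dx":-0.222,"dy":-0.1073,"dz":0.07,"rx":0,"ry":0,"rz":0},
  ],
  gripper=0.9,
)

```text
time: 54.7
position: [0.431, -0.068, 0.1635]
tool_rot: [0.734, 0.679, 0.0, 0.001]
ft_force: [0.4, -0.3, -0.4]
grip_width: 0.0566
```

Request:
step_arm(
  targets=[
    {"dx":0,"dy":0,"dz":0,"rx":0,"ry":0,"rz":0},
    {"dx":0,"dy":0,"dz":0,"rx":0,"ry":0,"rz":0},
    {"dx":0,"dy":0,"dz":0,"rx":0,"ry":0,"rz":0},
    {"dx":0,"dy":0,"dz":0,"rx":0,"ry":0,"rz":0},
    {"dx":0,"dy":0,"dz":0,"rx":0,"ry":0,"rz":0},
  ],
)

```text
time: 55.32
position: [0.4314, -0.0675, 0.1637]
tool_rot: [0.733, 0.68, 0.001, 0.001]
ft_force: [0.3, -0.3, 0.1]
grip_width: 0.0782
```

```bash
python3 -c "
from h import *
go(.433,-.069,.032,85.65); c=shot('wrist','wr13.png');shot('scene','sc13.png')"
```

```text
t55.33 p [ 0.4314 -0.0675  0.1637] case [-108.9 -262.2] w 0.0782 F [ 0.3 -0.3  0.1]
 d(mm) [ -1.4   1.5 131.7] rv [0.1 0.  0. ]
```

View pics/wr13.png

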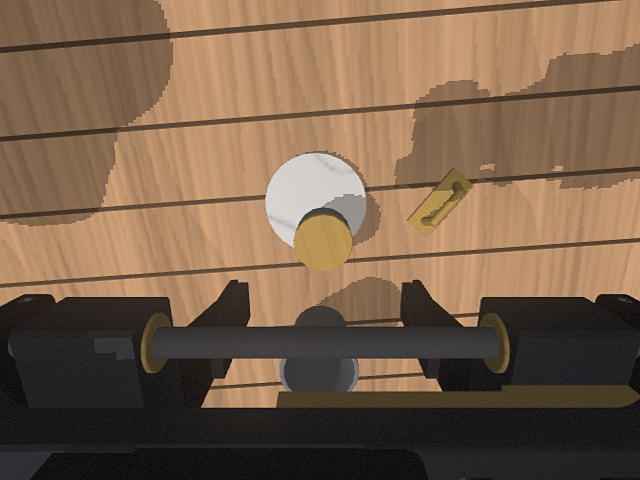

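View pics/sc13.png

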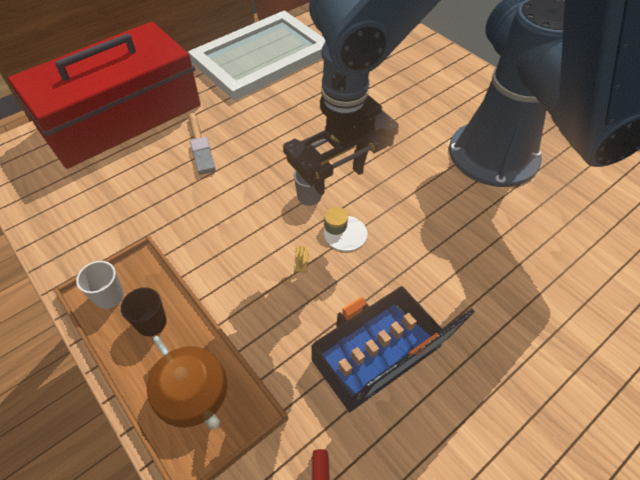

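```bash
python3 -c "
from h import *
c=load('wrist'); print(world(c,323,240,z=.039),world(c,315.5,203,z=.005),pix(c,[.4314,-.0675,.039]))
P=cloud(c);print(P[240,323],P[190,300],P[265,323],P[215,323])
c=load('scene');print(world(c,346,234,z=.005))"
```

```text
[ 0.42946115 -0.0673911   0.039     ] [ 0.42459374 -0.04301054  0.005     ] [325.40479957 239.95510737]
[ 0.42946473 -0.06735012  0.03913888] [ 0.41201163 -0.03068339  0.00429509] [ 0.42784415 -0.08851177  0.03990146] [ 0.43102052 -0.0470263   0.03820537]
[ 0.42795229 -0.0404299   0.005     ]
```

Request:
step_arm(
  targets=[
    {"dx":-0.0006,"dy":0,"dz":0.04,"rx":0.1,"ry":0,"rz":0},
    {"dx":-0.0006,"dy":0,"dz":0.08,"rx":0.1,"ry":0,"rz":0},
    {"dx":-0.0006,"dy":0,"dz":0.115,"rx":0.1,"ry":0,"rz":0},
    {"dx":-0.0006,"dy":0,"dz":0.13,"rx":0.1,"ry":0,"rz":0},
    {"dx":-0.0006,"dy":0,"dz":0.1317,"rx":0.1,"ry":0,"rz":0},
  ],
)

```text
time: 56.05
position: [0.431, -0.0682, 0.0308]
tool_rot: [0.733, 0.68, -0.001, -0.001]
ft_force: [-1.0, -0.5, 0.2]
grip_width: 0.0783
```

```bash
python3 -c "
from h import *
go(.43,-.068,.032,85.65)"
```

```text
t56.05 p [ 0.431  -0.0682  0.0308] case [-109.3 -262.9] w 0.0783 F [-1.  -0.5  0.2]
 d(mm) [ 0.1 -1.  -1.2] rv [-0.1 -0.  -0. ]
```

Close, then lift 4 mm and carry it to the middle.

Request:
step_arm(
  targets=[
    {"dx":0,"dy":-0.001,"dz":-0.001,"rx":0,"ry":0,"rz":0},
    {"dx":0,"dy":-0.001,"dz":-0.001,"rx":0,"ry":0,"rz":0},
    {"dx":0,"dy":-0.001,"dz":-0.001,"rx":0,"ry":0,"rz":0},
    {"dx":0,"dy":-0.001,"dz":-0.001,"rx":0,"ry":0,"rz":0},
    {"dx":0,"dy":-0.001,"dz":-0.001,"rx":0,"ry":0,"rz":0},
  ],
  gripper=0.45,
)

```text
time: 56.68
position: [0.4303, -0.0682, 0.0323]
tool_rot: [0.733, 0.68, -0.0, -0.001]
ft_force: [0.1, 0.1, 5.5]
grip_width: 0.0482
```

Request:
step_arm(
  targets=[
    {"dx":0,"dy":0,"dz":0,"rx":0,"ry":0,"rz":0},
    {"dx":0,"dy":0,"dz":0,"rx":0,"ry":0,"rz":0},
    {"dx":0,"dy":0,"dz":-0.005,"rx":0,"ry":0,"rz":0},
    {"dx":0,"dy":0,"dz":-0.01,"rx":0,"ry":0,"rz":0},
    {"dx":0,"dy":0,"dz":-0.01,"rx":0,"ry":0,"rz":0},
  ],
)

```text
time: 57.3
position: [0.4305, -0.0683, 0.0427]
tool_rot: [0.733, 0.68, -0.0, -0.0]
ft_force: [0.5, 0.1, -1.7]
grip_width: 0.0486
```

```bash
python3 -c "
from h import *
go(.4252,-.0440,.035,85.65)"
```

```text
t57.30 p [ 0.4305 -0.0683  0.0427] case [-109.8 -263. ] w 0.0486 F [ 0.5  0.1 -1.7]
 d(mm) [23.8 -7.1  7.7] rv [-0. -0.  0.]
```

Request:
step_arm(
  targets=[
    {"dx":0.01,"dy":-0.003,"dz":0,"rx":0,"ry":0,"rz":0},
    {"dx":0.02,"dy":-0.006,"dz":0,"rx":0,"ry":0,"rz":0},
    {"dx":0.0238,"dy":-0.0071,"dz":0,"rx":0,"ry":0,"rz":0},
    {"dx":0.0238,"dy":-0.0071,"dz":0.006,"rx":0,"ry":0,"rz":0},
    {"dx":0.0238,"dy":-0.0071,"dz":0.01,"rx":0,"ry":0,"rz":0},
  ],
)

```text
time: 57.92
position: [0.4254, -0.0441, 0.0323]
tool_rot: [0.733, 0.68, -0.0, -0.0]
ft_force: [0.3, 0.2, 17.3]
grip_width: 0.0481
```

Request:
step_arm(
  targets=[
    {"dx":0,"dy":0,"dz":0,"rx":0,"ry":0,"rz":0},
    {"dx":0,"dy":0,"dz":0,"rx":0,"ry":0,"rz":0},
    {"dx":0,"dy":0,"dz":0,"rx":0,"ry":0,"rz":0},
    {"dx":0,"dy":0,"dz":0,"rx":0,"ry":0,"rz":0},
    {"dx":0,"dy":0,"dz":0,"rx":0,"ry":0,"rz":0},
  ],
  gripper=0.85,
)

```text
time: 58.55
position: [0.4255, -0.0441, 0.0323]
tool_rot: [0.733, 0.68, -0.0, -0.0]
ft_force: [0.2, -0.5, -1.1]
grip_width: 0.0735
```

Request:
step_arm(
  targets=[
    {"dx":0,"dy":0,"dz":-0.03,"rx":0,"ry":0,"rz":0},
    {"dx":0,"dy":0,"dz":-0.08,"rx":0,"ry":0,"rz":0},
    {"dx":0,"dy":0,"dz":-0.14,"rx":0,"ry":0,"rz":0},
    {"dx":0,"dy":0,"dz":-0.19,"rx":0,"ry":0,"rz":0},
    {"dx":0,"dy":0,"dz":-0.22,"rx":0,"ry":0,"rz":0},
  ],
)

```text
time: 59.18
position: [0.4259, -0.0442, 0.255]
tool_rot: [0.733, 0.68, 0.001, 0.002]
ft_force: [0.3, -0.8, -0.4]
grip_width: 0.074
```

```bash
python3 -c "
from h import *
c=shot('wrist','wr14.png'); x,y=case2w(0,.15); go(x,y,.25,85.65)"
```

```text
t59.23 p [ 0.4277 -0.0447  0.2576] case [-114.4 -239.8] w 0.0742 F [ 1.  -0.4  2.5]
 d(mm) [389.7 114.5   7.5] rv [0.5 0.2 0. ]
```

View pics/wr14.png

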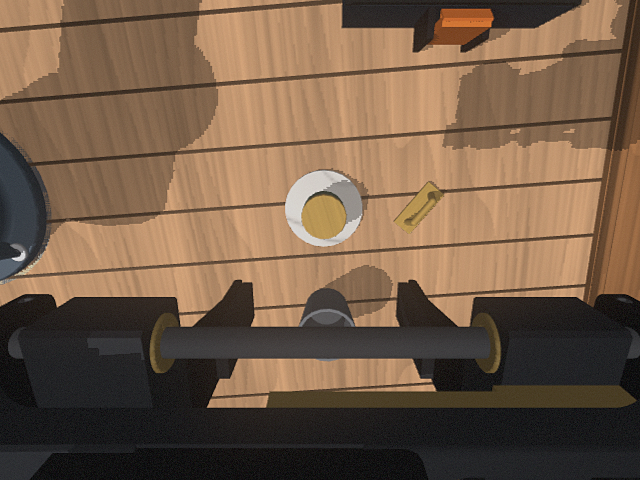

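```bash
python3 - <<'E'
from h import *
c=dict(np.load('/tmp/top.npz'))
P=cloud(c); 
im=c['img']
q=P.reshape(-1,3); d=q[:,:2]-CC
x=np.cos(CY)*d[:,0]+np.sin(CY)*d[:,1]; y=-np.sin(CY)*d[:,0]+np.cos(CY)*d[:,1]; z=q[:,2]
m=(abs(x)<100)&(y>55)&(y<140)&(z>.07)&(z<.2)
m=(abs(x)<.1)&(y>.055)&(y<.14)&(z>.075)&(z<.2)
print(m.sum()); 
Y,Z=y[m],z[m]; 
p=np.polyfit(Z,Y,1); print(p,'angle',np.pi/2+np.arctan(p[0]), Z.max(),Y.max(),np.percentile(Z,[50,95,99]),np.percentile(Y,[50,95,99]))
E
```

```text
1076
[0.13996829 0.04888955] angle 1.7098611714233403 0.19050244948202602 0.08016348420927957 [0.15303671 0.18510764 0.18837329] [0.06985026 0.07692131 0.078688  ]
```

Request:
step_arm(
  targets=[
    {"dx":0.055,"dy":0.016,"dz":0,"rx":0,"ry":0,"rz":0},
    {"dx":0.11,"dy":0.032,"dz":0,"rx":0,"ry":0,"rz":0},
    {"dx":0.165,"dy":0.048,"dz":0,"rx":0,"ry":0,"rz":0},
    {"dx":0.22,"dy":0.064,"dz":0,"rx":0,"ry":0,"rz":0},
    {"dx":0.275,"dy":0.08,"dz":0,"rx":0.5,"ry":0.2,"rz":0},
  ],
  gripper=0,
)

```text
time: 59.85
position: [0.5279, 0.2253, 0.2568]
tool_rot: [0.733, 0.68, -0.0, -0.0]
ft_force: [0.6, -0.0, -1.2]
grip_width: 0.0317
```

```bash
python3 -c "
from h import *
x,y=case2w(0,.160); go(x,y,.25,85.65)"
```

```text
t59.85 p [0.5279 0.2253 0.2568] case [-34.9  37. ] w 0.0317 F [ 0.6 -0.  -1.2]
 d(mm) [122.9  35.    6.8] rv [-0.1 -0.   0.1]
```

Request:
step_arm(
  targets=[
    {"dx":0.04,"dy":0.012,"dz":0,"rx":0,"ry":0,"rz":0},
    {"dx":0.08,"dy":0.024,"dz":0,"rx":0,"ry":0,"rz":0},
    {"dx":0.105,"dy":0.035,"dz":0.0,"rx":0,"ry":0,"rz":0},
    {"dx":0.105,"dy":0.035,"dz":0.03,"rx":0,"ry":0,"rz":0},
    {"dx":0.1,"dy":0.035,"dz":0.07,"rx":0,"ry":0,"rz":0},
  ],
  gripper=0,
)

```text
time: 60.48
position: [0.5706, 0.3234, 0.1862]
tool_rot: [0.733, 0.681, 0.001, 0.0]
ft_force: [-0.2, -0.5, -0.4]
grip_width: 0.0006
```

```bash
python3 -c "
from h import *
x,y=case2w(0,.1); go(x,y,.165,85.65);shot('scene','sc15.png');shot('wrist','wr15.png')"
```

```text
t60.48 p [0.5706 0.3234 0.1862] case [  0.3 138.1] w 0.0006 F [-0.2 -0.5 -0.4]
 d(mm) [-38.1  -0.4  21.2] rv [ 0.1 -0.1  0.1]
```

View pics/sc15.png

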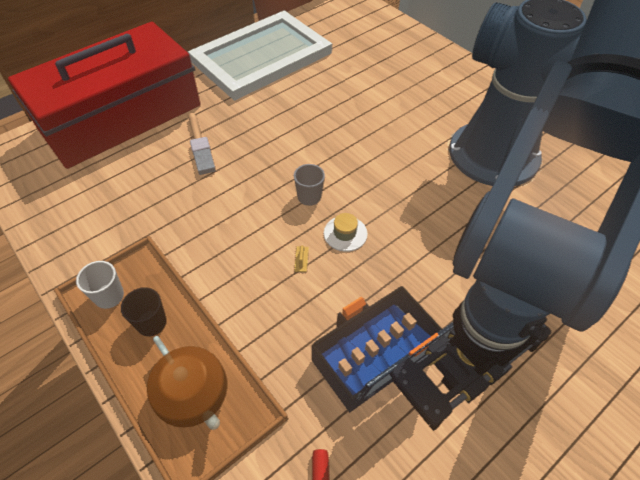

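Request:
step_arm(
  targets=[
    {"dx":-0.015,"dy":0,"dz":0.01,"rx":0,"ry":0,"rz":0},
    {"dx":-0.03,"dy":0,"dz":0.015,"rx":0,"ry":0,"rz":0},
    {"dx":-0.045,"dy":0,"dz":0.015,"rx":0,"ry":0,"rz":0},
    {"dx":-0.055,"dy":0,"dz":0.015,"rx":0,"ry":0,"rz":0},
    {"dx":-0.065,"dy":0,"dz":0.015,"rx":0,"ry":0,"rz":0},
  ],
)

```text
time: 61.2
position: [0.5619, 0.2557, 0.1678]
tool_rot: [0.733, 0.68, -0.005, -0.003]
ft_force: [-1.2, 2.7, 1.9]
grip_width: 0.0008
```

```bash
python3 -c "
from h import *
x,y=case2w(0,.0376); go(x,y,.1725,85.65);shot('wrist','wr16.png')"
```

```text
t61.20 p [0.5619 0.2557 0.1678] case [-3.3 70. ] w 0.0008 F [-1.2  2.7  1.9]
 d(mm) [-32.4   3.3  -4.7] rv [-0.6  0.2  0. ]
```

View pics/wr16.png

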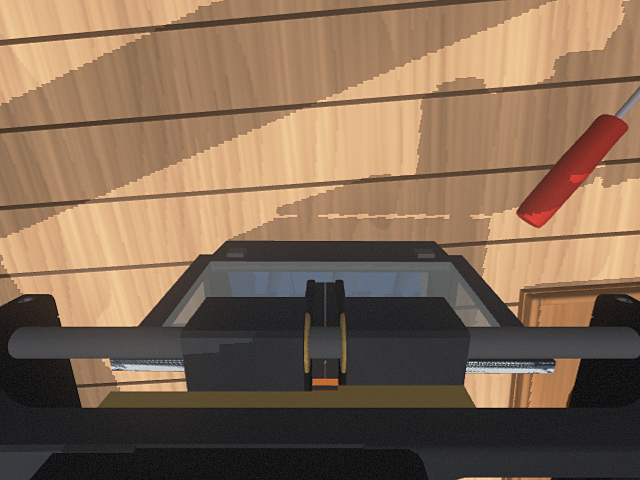

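Request:
step_arm(
  targets=[
    {"dx":-0.012,"dy":0.001,"dz":0.0,"rx":-0.3,"ry":0,"rz":0},
    {"dx":-0.024,"dy":0.002,"dz":0.0,"rx":-0.3,"ry":0,"rz":0},
    {"dx":-0.036,"dy":0.003,"dz":0.001,"rx":-0.3,"ry":0,"rz":0},
    {"dx":-0.047,"dy":0.003,"dz":0.004,"rx":-0.3,"ry":0,"rz":0},
    {"dx":-0.058,"dy":0.003,"dz":0.008,"rx":-0.3,"ry":0,"rz":0},
  ],
)

```text
time: 61.88
position: [0.5605, 0.1954, 0.1597]
tool_rot: [0.733, 0.68, -0.003, 0.0]
ft_force: [-0.5, 1.4, -0.0]
grip_width: 0.0004
```

```bash
python3 -c "
from h import *
x,y=case2w(0,-.01); go(x,y,.1453,85.65)"
```

```text
t61.88 p [0.5605 0.1954 0.1597] case [-0.1  9.7] w 0.0004 F [-0.5  1.4 -0. ]
 d(mm) [-19.6   0.2  14.5] rv [-0.3  0.3  0. ]
```

Request:
step_arm(
  targets=[
    {"dx":-0.01,"dy":0,"dz":0.006,"rx":-0.3,"ry":0.3,"rz":0},
    {"dx":-0.02,"dy":0,"dz":0.014,"rx":-0.3,"ry":0.3,"rz":0},
    {"dx":-0.028,"dy":0,"dz":0.026,"rx":-0.3,"ry":0.3,"rz":0},
    {"dx":-0.035,"dy":0,"dz":0.038,"rx":-0.3,"ry":0.3,"rz":0},
    {"dx":-0.042,"dy":0,"dz":0.046,"rx":-0.3,"ry":0.3,"rz":0},
  ],
)

```text
time: 62.5
position: [0.5567, 0.1527, 0.1127]
tool_rot: [0.733, 0.68, -0.0, -0.0]
ft_force: [-0.0, 0.9, 0.8]
grip_width: 0.0006
```

```bash
python3 -c "
from h import *
x,y=case2w(0,-.038); go(x,y,.100,85.65);shot('scene','sc17.png')"
```

```text
t62.50 p [0.5567 0.1527 0.1127] case [ -0.7 -33.1] w 0.0006 F [-0.   0.9  0.8]
 d(mm) [-4.9  0.7 12.7] rv [-0.  0.  0.]
```

View pics/sc17.png

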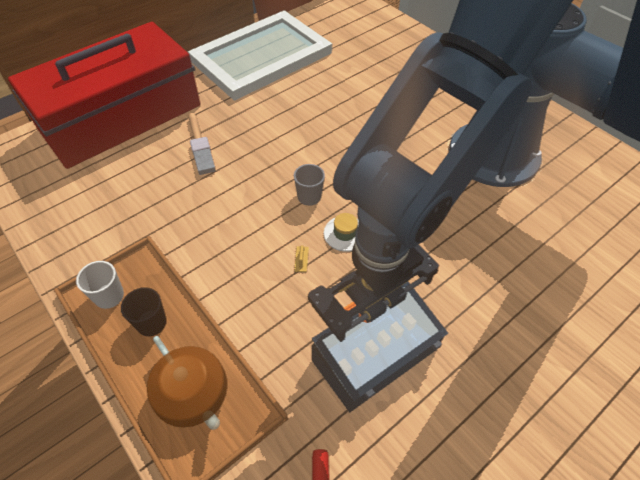

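Request:
step_arm(
  targets=[
    {"dx":-0.006,"dy":0.0007,"dz":0.002,"rx":0,"ry":0,"rz":0},
    {"dx":-0.0065,"dy":0.0007,"dz":0.006,"rx":0,"ry":0,"rz":0},
    {"dx":-0.0065,"dy":0.0007,"dz":0.01,"rx":0,"ry":0,"rz":0},
    {"dx":-0.0065,"dy":0.0007,"dz":0.014,"rx":0,"ry":0,"rz":0},
    {"dx":-0.0065,"dy":0.0007,"dz":0.0165,"rx":0,"ry":0,"rz":0},
  ],
)

```text
time: 63.18
position: [0.5565, 0.1449, 0.0966]
tool_rot: [0.733, 0.68, -0.001, 0.0]
ft_force: [-2.3, -2.9, 12.4]
grip_width: 0.0002
```

```bash
python3 -c "
from h import *
x,y=case2w(0,-.040); go(x,y,.09,85.65)"
```

```text
t63.17 p [0.5565 0.1449 0.0966] case [ -0.3 -40.9] w 0.0002 F [-2.3 -2.9 12.4]
 d(mm) [0.9 0.3 6.6] rv [-0.1  0.1  0.1]
```

Request:
step_arm(
  targets=[
    {"dx":0.0005,"dy":0,"dz":0.001,"rx":0,"ry":0,"rz":0},
    {"dx":0.0005,"dy":0,"dz":0.002,"rx":0,"ry":0,"rz":0},
    {"dx":0.0005,"dy":0,"dz":0.003,"rx":0,"ry":0,"rz":0},
    {"dx":0.0005,"dy":0,"dz":0.0035,"rx":0,"ry":0,"rz":0},
    {"dx":0.0005,"dy":0,"dz":0.0035,"rx":0,"ry":0,"rz":0},
  ],
)

```text
time: 63.8
position: [0.5567, 0.1455, 0.0933]
tool_rot: [0.733, 0.68, -0.001, 0.0]
ft_force: [-0.9, 0.9, 4.8]
grip_width: 0.0004
```

```bash
python3 -c "
from h import *
x,y=case2w(0,-.040); go(x,y,.09,85.65)"
```

```text
t63.80 p [0.5567 0.1455 0.0933] case [ -0.1 -40.3] w 0.0004 F [-0.9  0.9  4.8]
 d(mm) [0.4 0.1 3.3] rv [-0.1  0.1  0.1]
```

Request:
step_arm(
  targets=[
    {"dx":0.0,"dy":0,"dz":0.001,"rx":0,"ry":0,"rz":0},
    {"dx":0.0,"dy":0,"dz":0.0015,"rx":0,"ry":0,"rz":0},
    {"dx":0.0,"dy":0,"dz":0.002,"rx":0,"ry":0,"rz":0},
    {"dx":0.0,"dy":0,"dz":0.0025,"rx":0,"ry":0,"rz":0},
    {"dx":0.0,"dy":0,"dz":0.0025,"rx":0,"ry":0,"rz":0},
  ],
)

```text
time: 64.42
position: [0.5567, 0.1454, 0.0914]
tool_rot: [0.733, 0.68, -0.001, 0.0]
ft_force: [-1.6, -0.5, 6.8]
grip_width: 0.0005
```

Request:
step_arm(
  targets=[
    {"dx":0.0,"dy":0,"dz":0.0005,"rx":0,"ry":0,"rz":0},
    {"dx":0.0,"dy":0,"dz":0.001,"rx":0,"ry":0,"rz":0},
    {"dx":0.0,"dy":0,"dz":0.0015,"rx":0,"ry":0,"rz":0},
    {"dx":0.0,"dy":0,"dz":0.002,"rx":0,"ry":0,"rz":0},
    {"dx":0.0,"dy":0,"dz":0.002,"rx":0,"ry":0,"rz":0},
  ],
)

```text
time: 65.05
position: [0.5567, 0.1453, 0.0904]
tool_rot: [0.733, 0.68, -0.001, 0.001]
ft_force: [-1.8, -1.0, 10.8]
grip_width: 0.0007
```

Request:
step_arm(
  targets=[
    {"dx":0.0,"dy":0,"dz":0.001,"rx":0,"ry":0,"rz":0},
    {"dx":0.0,"dy":0,"dz":0.0015,"rx":0,"ry":0,"rz":0},
    {"dx":0.0,"dy":0,"dz":0.002,"rx":0,"ry":0,"rz":0},
    {"dx":0.0,"dy":0,"dz":0.0025,"rx":0,"ry":0,"rz":0},
    {"dx":0.0,"dy":0,"dz":0.0025,"rx":0,"ry":0,"rz":0},
  ],
)

```text
time: 65.68
position: [0.5567, 0.1453, 0.0901]
tool_rot: [0.733, 0.68, -0.001, 0.001]
ft_force: [-3.4, -0.8, 17.3]
grip_width: 0.0005
```

Request:
step_arm(
  targets=[
    {"dx":0.0,"dy":0,"dz":0.0015,"rx":0,"ry":0,"rz":0},
    {"dx":0.0,"dy":0,"dz":0.002,"rx":0,"ry":0,"rz":0},
    {"dx":0.0,"dy":0,"dz":0.003,"rx":0,"ry":0,"rz":0},
    {"dx":0.0,"dy":0,"dz":0.0035,"rx":0,"ry":0,"rz":0},
    {"dx":0.0,"dy":0,"dz":0.0035,"rx":0,"ry":0,"rz":0},
  ],
)

```text
time: 66.3
position: [0.5567, 0.1454, 0.09]
tool_rot: [0.733, 0.68, -0.001, 0.001]
ft_force: [-6.1, -1.7, 25.8]
grip_width: 0.0003
```

Request:
step_arm(
  targets=[
    {"dx":0.0,"dy":0,"dz":-0.005,"rx":0,"ry":0,"rz":0},
    {"dx":0.0,"dy":0,"dz":-0.02,"rx":0,"ry":0,"rz":0},
    {"dx":0.0,"dy":0,"dz":-0.06,"rx":0,"ry":0,"rz":0},
    {"dx":-0.02,"dy":0,"dz":-0.1,"rx":0,"ry":0,"rz":0},
    {"dx":-0.06,"dy":0,"dz":-0.13,"rx":0,"ry":0,"rz":0},
  ],
)

```text
time: 66.92
position: [0.5526, 0.0863, 0.2218]
tool_rot: [0.732, 0.681, 0.0, 0.002]
ft_force: [1.3, 0.9, 0.1]
grip_width: 0.0004
```

```bash
cat > lid.py <<'E'
from h import *
import sys
c=shot('wrist',sys.argv[1]); go(.4,-.35,.25,85.65)
P=cloud(c); q=P.reshape(-1,3); d=q[:,:2]-CC
x=np.cos(CY)*d[:,0]+np.sin(CY)*d[:,1]; y=-np.sin(CY)*d[:,0]+np.cos(CY)*d[:,1]; z=q[:,2]
m=(abs(x)<.09)&(y>-.05)&(y<.045)&(z>.06)&(z<.1)&(abs(x)>.02)
p=np.polyfit(y[m],z[m],1); print(m.sum(),'lid angle ~',-p[0],'z at hinge',np.polyval(p,.058),'edge',np.polyval(p,-.057))
E
python3 lid.py wr18.png
```

```text
t66.97 p [0.5544 0.0813 0.2253] case [   2.4 -104.6] w 0.0002 F [-0.8 -2.2  1.5]
 d(mm) [-441.7 -121.8  -23. ] rv [0.5 0.4 0.1]
22489 lid angle ~ 0.005515248120444055 z at hinge 0.07155600052156136 edge 0.07219025405541242
```

View pics/wr18.png

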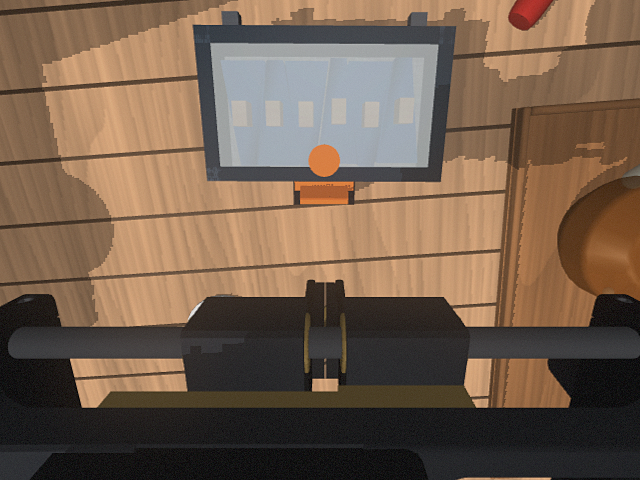

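Request:
step_arm(
  targets=[
    {"dx":-0.04,"dy":0,"dz":-0.02,"rx":0,"ry":0,"rz":0},
    {"dx":-0.09,"dy":0,"dz":-0.03,"rx":0,"ry":0,"rz":0},
    {"dx":-0.145,"dy":0,"dz":-0.03,"rx":0,"ry":0,"rz":0},
    {"dx":-0.2,"dy":0,"dz":-0.03,"rx":0,"ry":0,"rz":0},
    {"dx":-0.255,"dy":0,"dz":-0.03,"rx":0,"ry":0,"rz":0},
  ],
)

```text
time: 67.6
position: [0.5349, -0.1744, 0.2568]
tool_rot: [0.733, 0.68, 0.001, 0.005]
ft_force: [0.3, 0.4, 0.6]
grip_width: 0.0006
```

Request:
step_arm(
  targets=[
    {"dx":-0.05,"dy":0,"dz":0,"rx":0,"ry":0,"rz":0},
    {"dx":-0.1,"dy":0,"dz":0,"rx":0,"ry":0,"rz":0},
    {"dx":-0.145,"dy":0,"dz":0,"rx":0,"ry":0,"rz":0},
    {"dx":-0.16,"dy":0,"dz":0,"rx":0,"ry":0,"rz":0},
    {"dx":-0.16,"dy":0,"dz":0,"rx":0,"ry":0,"rz":0},
  ],
)

```text
time: 68.22
position: [0.5227, -0.3341, 0.2572]
tool_rot: [0.733, 0.68, 0.001, 0.004]
ft_force: [0.5, 0.7, 0.1]
grip_width: 0.0002
```

```bash
python3 - <<'E'
from h import *
c=shot('top','top19.png'); s=shot('scene','sc19.png')
P=cloud(c);Z=P[...,2]; hsv=cv2.cvtColor(c['img'],cv2.COLOR_BGR2HSV)
m=(hsv[...,0]>18)&(hsv[...,0]<33)&(hsv[...,1]>110)&(Z>.032)&(Z<.046); m[:290]=0;m[360:]=0;m[:,:300]=0;m[:,365:]=0
print('tin',m.sum(),P[m].mean(0))
d=P[...,:2]-CC; x=np.cos(CY)*d[...,0]+np.sin(CY)*d[...,1]; y=-np.sin(CY)*d[...,0]+np.cos(CY)*d[...,1]
k=(abs(x)<.09)&(abs(y)<.045)&(Z>.06)&(Z<.1); p=np.polyfit(y[k],Z[k],1); print('lid',k.sum(),-p[0])
E
```

```text
tin 539 [ 0.42644781 -0.04654289  0.03793826]
lid 5187 0.004863846636597217
```

View pics/top19.png

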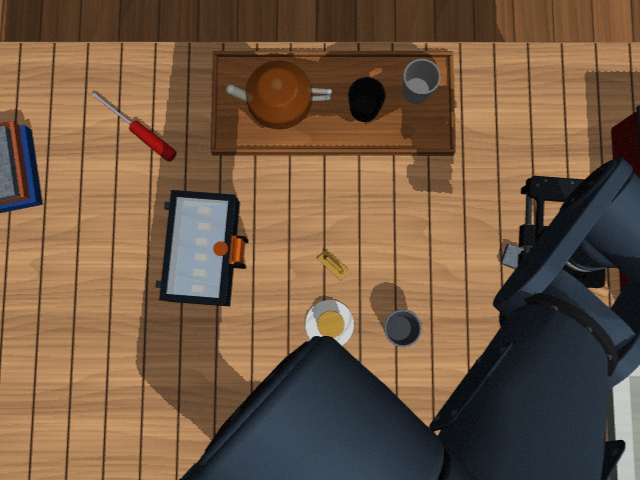

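View pics/sc19.png

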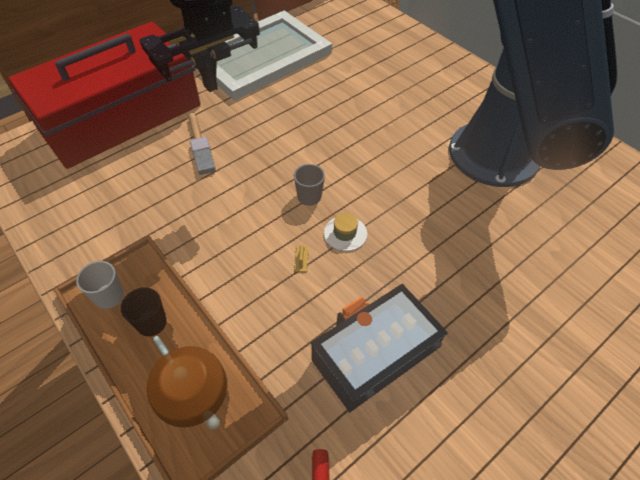

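Lid is caught at about 0.005 rad, the tin stands centred on the coaster, cup and pull have not moved, and the arm is clear.

```bash
python3 -c "
from h import *
print(robot.hand_in())"
```

```text
the job is handed in; nothing more can be done
None
```

I finished the job and handed it in at about 68 s of the 210 s allowed; no verdict is reported.

- **Tin:** I put it on the coaster first. It was later knocked about 25 mm off-centre while the arm was away, so I picked it up and centred it again. My last check put it about 2 mm from the coaster's centre.
- **Wedges:** All six were there and lie in one row, alternately head to tail. Before I shut the lid, the spacing measured 28–29 mm, with every tab top at about 53 mm (54 mm expected), so they are flat on the floor. I did not re-measure them through the closed lid.
- **Lid:** I pressed the orange spot up to 26 N and then let go. It stayed down at about 0.0055 rad by the wrist camera and 0.0049 rad by the top camera, so the catch is holding.
- **Cup and brass pull:** Both look unmoved in the last pictures. I judged this by eye and did not measure it.
- **Disagreement:** The cameras differed by 2–3 mm in places, for example on the tin's position, which is about their stated accuracy. No check failed.

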